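# Open the double-leaf terrarium and put the soil tamper away

## Robot

A 6-joint arm with a two-finger parallel gripper is mounted at the origin on the work surface. World frame = base frame: x ahead of the robot, y to its left, z up, the work surface at z = 0. Lengths are in m, angles in rad, forces in N, time in s.
With the tool pointing down it reaches from about 0.35 to 0.775 m from the base axis. Payload 5.5 kg.
Tool frame: the origin (TCP) lies on the centre line of the jaws, within the pads' length; the fingertips stand 11 mm ahead of it and the grasp point (between the pads) lies 8 mm behind it (env.nose_length is the distance from the TCP to the fingertips, in m); x points along the fingers, z is the direction in which the jaws open and shut, and the axes are right-handed (so a half turn about x gives the same grasp; the last joint's range is limited). The gripper opens to 85 mm and grips with 20 to 120 N. Pads are 22 mm wide; open, the fingers measure 114 mm over their backs; the gripper's body (76 mm by 85 mm) begins 54 mm behind the grasp point. The pads swing forward as they close: fully open they stand 13 mm farther back than shut.
Start: joints at [-1.315, 0.313, 0.046, 1.304, 0, 1.431], TCP at [0.222, -0.531, 0.242] pointing down, gripper open.
Joint ranges: [-2.76, 2.76], [-0.86, 1.69], [-1.03, 1.26], [-2.2, 2.34], [-1.47, 1.5], [-3.14, 3.14]. Speed limits (rad/s): [2.57, 2.57, 3.14, 3.14, 3.14, 3.14].

## Interface

Orientations are given as a unit quaternion [w, x, y, z].
In Python, from workcell import env gives the robot as it stands. The module is installed in compiled form; this text tells all that it offers.
- The arm moves only by the tool step_arm, never from a script. Its argument "moves" is a list that holds one entry, the list of rows, each a list of 7 numbers: the turn, a rotation vector about the tool's x, y, z in rad, then the shift along the tool's x, y, z in m, then the opening, from 0 (shut) to 1 (fully open). In form: [[[rx, ry, rz, tx, ty, tz, grip], ...]]. A call has 1 to 12 rows; each row is the pose to reach, as a shift and turn from the pose measured when the call began, along the tool's axes at that moment; what a row does not reach only later rows make up. A row lasts 1/10 s, in which the tool goes at most 50 mm and 8.59 degrees, less where a joint would pass 70% of its speed; a pose out of reach is approached as far as the arm can. A call with a gripper value outside its range is refused whole. The fingers move at their own pace and stop on an object; "force" is the grip in N (left out, the last holds). Time passes only in rows, so rows that repeat a pose let the fingers close. It gives the time, the measured TCP pose, the force and the opening at its end, in the units of the state.
- env.get_state(): the state, without advancing time (a new reading comes with each control period).
- env.read_camera(name): name is "side" or "top" or "wrist"; returns (picture, depth): 384x512x3 uint8, red, green, blue; 384x512 float32, m along the optical axis (not along the pixel's ray), 0 where there is no reading.
- env.get_calibration(name): a dict with "mtx" (3x3 intrinsics, pixels), "camera_from_world" (4x4, takes a point from world to camera coordinates); the wrist camera has in their place "T_tool_cam" (4x4, takes a point from camera to tool coordinates, whose origin is the TCP and whose axes are the tool frame's). Camera axes: x right, y down, z forward; pixel columns grow to the right and rows downward; lengths in m; the calibration is good to about 2 mm. A picture is of the moment at which its call begins: read the wrist's pose just before it. get_calibration takes no time and is no camera call.
- env.hand_in(): hands the job in, once; it reports no verdict.
Trained networks look in the newest picture that a camera, given by its name, has taken for a name from the list of things; names that differ only in an ending like _2 or _b are one class to them, and where a whole thing is asked for, a point or a joint stands for the part that bears it (a point fixed in the world has none). Each returns a list of dicts, best first, with "confidence" (0 to 1); they miss things now and then, are a little off and sometimes report something else, mostly with a low value. They report only what shows in the picture. A call takes as long as a camera call. They do not tell look-alikes from the thing itself.
- env.boxes_of(camera, thing): "uv" ([column, row] in pixels, amid what is visible of it).
- env.silhouettes(camera, thing): "mask" (384x512 bool, what is visible of it) and "uv" ([column, row] in pixels, amid what is visible of it).
The state is a dict: "clock": time; "joint_pos": joint angles; "qvel": joint speeds; "tau": joint torques, N m; "tcp_pos": TCP position; "orientation": TCP orientation; "wrist_force": force on the tool from outside, world axes, zero at the start; "ft_torque": the same for the moment, N m; "finger_gap": finger opening in m.
Only numpy, scipy, OpenCV 4.12 (cv2) and the standard library are available. Lean on these libraries where they do the work, as an engineer would, in place of code of your own. Each camera call takes 0.05 s, during which the arm holds its last target.

## Task

Put the wooden soil tamper back in its own stall in the terrarium case. Draw the bolt and swing the bolted left leaf of the roof wide open until it stands about square to the roof, then do the same with the right leaf, which its strip overlaps; leave both open and set the tamper gently down, upright and flat, in the oblong recess whose label shows an oblong mark. Leave the other things on the table where they are.

Things in the scene. Friction and masses are not known exactly. Their poses are not given: they have to be found in the camera images.
- case: Fixed glass terrarium, 210 mm deep (x), 340 wide (y), in an aluminium frame. Origin: centre of its underside, on the table; x points from its low front to its high back, y to its left. Walls 6 mm thick, inner sides at y = +-163; inner floor at z = 8; front wall 90 and back wall 211 mm high. The roof plane slopes at 30 degrees, its outward normal (-0.5, 0, 0.866) in these axes.
- roof_mid (a point): Middle of the roof plane, 151 mm above the case's origin; axes are the case's. Two glazed leaves, each 240 mm along the slope, 158 wide, 10 thick, lie on this plane and meet over this point. Their hinge lines run along the slope in the roof plane at y = +160 (left leaf) and y = -160 mm (right). With both open the whole roof is free, no bar between.
- rail: Steel hook rail fixed to the case, same origin and axes: a 12 mm bar along y over the roof at x = 20, z = 420, y = -270 to 270 mm; an upright tool cannot pass it to the handles or the far stall, one square to the roof (tilted 30 degrees, leaning to the low front) can. Posts at x = 130, y = +-270. A trowel and a rake, 60 mm wide, hang at x = 90, y = +-270, z = 190 to 400.
- leaf_left (a joint): Angle of the bolted leaf (the +y one), rad: 0 shut, 1.57 square to the roof, stop at 1.8. Its free edge swings up and out to +y. Stiff hinge: stays where left; 3 to 6 N at the handle move it. A steel strip on its free edge (6 mm high) overlaps the right leaf by 14 mm, so that one is free only once this leaf is open. The bolt locks this leaf.
- leaf_left_handle (a point): Middle of the left leaf's handle: round steel bar, 10 mm thick, 94 long, parallel to the slope; axis 55 mm above the roof plane (45 above the leaf's face), 120 from the hinge line, 45 up the slope from the leaf's middle; end posts 41 mm to either side. It can turn in the grip as the leaf swings. Axes are the leaf's: x up the slope, z out of its face.
- leaf_right (a joint): Angle of the overlapped leaf (the -y one), rad: 0 shut, 1.57 square to the roof, stop at 1.8. Mirror image of the left leaf without strip or bolt: hinged along its -y side, its free edge swings up and out to -y, stays where left.
- leaf_right_handle (a point): Middle of the right leaf's handle: the mirror image of the left one, at y = -40 mm of the case when shut.
- bolt (a joint): Travel of the slide bolt on the left leaf, m: 0 home (locked), 0.028 fully drawn. It slides up the slope (the leaf's +x) with about 2 N of friction; its nose is clear of the keeper on the front frame beyond 0.016.
- bolt_fin (a point): Grip point on the bolt's upright fin of dark steel, 12 mm thick (y), 30 long up the slope, standing to 57 mm above the roof plane. The point is 15 mm below its top, at y = +100 of the case, 75 mm down the slope from the leaf's middle (bolt home). The bolt's guides beside it reach 24 mm above the roof plane. Axes are the leaf's.
- tamper: Loose wooden soil tamper, about 0.16 kg: flat plate 58 (x) by 120 (y) by 16 mm high, with a square upright handle, 24 x 24 mm, in its middle, up to 100 mm. Origin: centre of the underside; alike after half a turn. At the start it stands upright on the table, left or right of the case.
- tamper_grip (a point): Point on the tamper's handle axis, 85 mm above its underside.
- stall_long: The tamper's own stall, fixed on the case floor: dark wood, 78 (x) by 140 (y) by 16 mm high, with an oblong recess 66 x 128 mm, its floor 4 mm above the underside. At its -y end a light label with a dark oblong mark. It is the near or the far one of the two stalls, 86 mm apart along the case's x. Axes parallel to the case's. Origin: centre of its underside.
- stall_round: The other stall, for something else: round wooden dish 76 mm across, 16 mm high, its label marked with a disc. Origin: centre of its underside.
- bonsai_pot: Bystander, loose: brown glazed open rectangular bonsai pot, 96 x 125 x 52 mm; it stands on one side of the table, the tamper on the other. Origin: centre of its underside.
- mesh: Bystander, loose: square of black plastic mesh, 120 x 120 x 4 mm, lying flat. Origin: centre of its underside.
- chopstick: Bystander, loose: wooden chopstick, 210 mm long, 7 mm thick, lying along its own x. Origin: centre of its underside.
- jar: Bystander, loose: lidded amber glass jar, 60 mm across, 85 mm high. Origin: centre of its underside.
- wire_spool: Bystander, loose: aluminium spool, 72 mm across, 34 mm high. Origin: centre of its underside.
- brush: Bystander, loose: hand brush lying along its own x.
Not all that is in view belongs to the job. What is meant by the tamper is not turquoise, and is the larger of those in its own colour.

How it is judged:
On the way, in this order (a step that is already met when the one before it is completed fails the run):
1. the left leaf is wide open (over 1.2 rad) while the right one is still shut (under 0.15 rad) (value of joint leaf_left above 1.2 rad and value of joint leaf_right below 0.15 rad), for 0.1 s.
2. the right leaf is wide open too (over 1.2 rad) (value of joint each of leaf_left, leaf_right above 1.2 rad), for 0.1 s.
3. the tamper sits in the oblong stall (x of tamper in the frame of stall_long between -0.007 and 0.007 m and y of tamper in the frame of stall_long between -0.007 and 0.007 m and z of tamper in the frame of stall_long between 0.001 and 0.008 m and angle between the y axis of tamper and the y axis of stall_long, either way round below 0.1 rad and angle between tamper's own z axis and vertical below 0.08 rad), for 0.2 s.
At the end, for the whole second after the job is handed in: Both leaves stand open by more than 1.2 rad; the tamper rests, released and still, in the oblong stall: its centre within 7 mm of the stall's along both axes, its underside on the recess floor (1 to 8 mm above the stall's underside), long axes within 0.1 rad, upright within 0.08 rad (all of step 2 and all of step 3 and contact force between the fingers and tamper below 0.05 N and linear speed of tamper below 0.02 m/s and angular speed of tamper below 0.2 rad/s); the robot touches nothing.
It fails at once if a bystander (bonsai pot, mesh, chopstick, jar, spool, brush) is moved by more than 30 mm (distance of any of bonsai_pot, mesh, chopstick, jar, wire_spool, brush from where it was at the start of the episode above 0.03 m).
It fails at once if the tamper is dropped (faster than 0.6 m/s while not held) (linear speed of tamper above 0.6 m/s and contact force between the fingers and tamper below 0.05 N).
It also fails if it takes over 72 s, if anything falls off the work surface, if the arm or the gripper's body presses on something with over 40 N, if the wrist force passes 120 N, or if a joint passes its speed limit or range.

## Working session

There is one attempt and no reset: what is moved stays moved. The work goes in short steps, Python scripts to look and compute and a tool call to move; the robot and the scene stay as the last step left them, time stands still between calls to the robot, and variables do not carry over. Pictures are saved under pics/ and viewed, and the job is handed in when it is done.

Besides the shell and the picture viewer there is one more tool, called after "Emit:" in YAML: its name, and indented under it one key for each argument. step_arm: Moves the arm, as the interface text tells. Its arguments: {"type":"object","properties":{"moves":{"type":"array","items":{"type":"array","items":{"type":"array","items":{"type":"number"}}}},"force":{"type":"number"}},"required":["moves"]}

```bash
mkdir -p pics; ls; cat > h.py <<'E'
import numpy as np, cv2
from workcell import env
from scipy.spatial.transform import Rotation as R
def save(name,fn):
    p,d=env.read_camera(name); cv2.imwrite('pics/'+fn+'.png',cv2.cvtColor(p,cv2.COLOR_RGB2BGR)); np.save('pics/'+fn+'.npy',d); return p,d
def pose():
    s=env.get_state(); T=np.eye(4); q=s['orientation']; T[:3,:3]=R.from_quat([q[1],q[2],q[3],q[0]]).as_matrix(); T[:3,3]=s['tcp_pos']; return T
def cloud(name,d,T=None):
    c=env.get_calibration(name); K=np.array(c['mtx'])
    v,u=np.mgrid[0:384,0:512]
    P=np.stack([(u-K[0,2])/K[0,0]*d,(v-K[1,2])/K[1,1]*d,d,np.ones_like(d)],-1)
    M=np.linalg.inv(np.array(c['camera_from_world'])) if name!='wrist' else T@np.array(c['T_tool_cam'])
    return (P@M.T)[...,:3]
E
python3 - <<'E'
from h import *
s=env.get_state(); print(s, env.nose_length)
for n in['side','top','wrist']:
    save(n,n+'0'); print(env.get_calibration(n))
E
```

```text
pics
{'clock': 0.0, 'joint_pos': array([-1.31459650e+00,  3.14009406e-01,  4.49422251e-02,  1.30358223e+00,
        2.88449320e-05,  1.43117368e+00]), 'qvel': array([ 0.00194335, -0.0017736 ,  0.00076261, -0.00101909,  0.00041983,
       -0.00073898]), 'tau': array([-1.35229609e-03, -4.80623925e+01,  2.98533386e+01,  1.92734582e-02,
       -2.63910442e-04,  8.74941719e-06]), 'tcp_pos': array([ 0.22156007, -0.53005791,  0.24138869]), 'orientation': array([ 0.58806764,  0.39237177,  0.58903303, -0.39148554]), 'wrist_force': array([ 0.28804114,  0.04031274, -0.16253833]), 'ft_torque': array([0.00452097, 0.00381734, 0.00783926]), 'finger_gap': 0.08550300567772977} 0.011
{'mtx': array([[443.64578138,   0.        , 258.12156617],
       [  0.        , 443.64578138, 193.76385373],
       [  0.        ,   0.        ,   1.        ]]), 'camera_from_world': array([[-0.92161752, -0.38808978, -0.00273232,  0.46507951],
       [-0.24994566,  0.5989157 , -0.76080691,  0.20777523],
       [ 0.29689781, -0.70049004, -0.64897256,  1.3743491 ],
       [ 0.        ,  0.        ,  0.        ,  1.        
[... 253 characters left out ...]
    [-0.9803788 , -0.0149213 , -0.19655727,  0.51583232],
       [ 0.196728  , -0.01098325, -0.98039658,  1.63483354],
       [ 0.        ,  0.        ,  0.        ,  1.        ]])}
{'mtx': array([[279.88927796,   0.        , 253.41148827],
       [  0.        , 279.88927796, 188.54153737],
       [  0.        ,   0.        ,   1.        ]]), 'T_tool_cam': array([[ 3.60037681e-04, -3.13731205e-01,  9.49511770e-01,
        -1.32327675e-01],
       [ 1.11977348e-04, -9.49511813e-01, -3.13731262e-01,
         8.02699277e-02],
       [ 9.99999929e-01,  2.19278886e-04, -3.06729243e-04,
        -2.97187200e-04],
       [ 0.00000000e+00,  0.00000000e+00,  0.00000000e+00,
         1.00000000e+00]])}
```

View pics/side0.png

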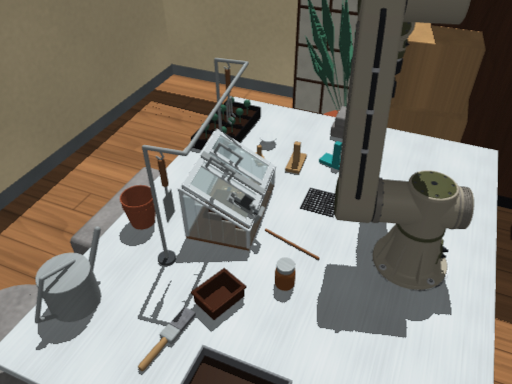

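View pics/top0.png

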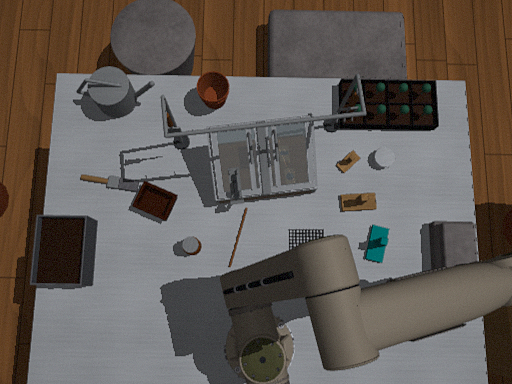

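View pics/wrist0.png

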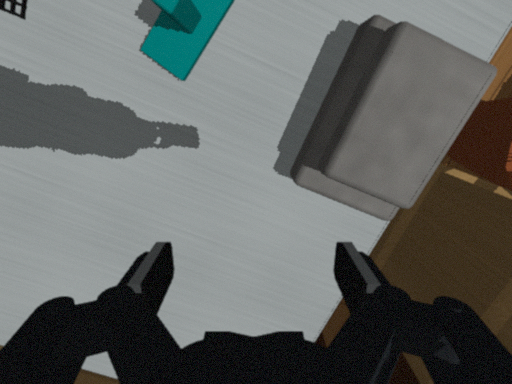

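```bash
python3 - <<'E'
import cv2
p=cv2.imread('pics/top0.png'); cv2.imwrite('pics/tc.png',cv2.resize(p[70:230,150:400],None,fx=3.2,fy=3.2,interpolation=2))
p=cv2.imread('pics/side0.png'); cv2.imwrite('pics/sc.png',cv2.resize(p[50:270,130:330],None,fx=2.7,fy=2.7,interpolation=2))
E
```

```text
(no output)
```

View pics/tc.png

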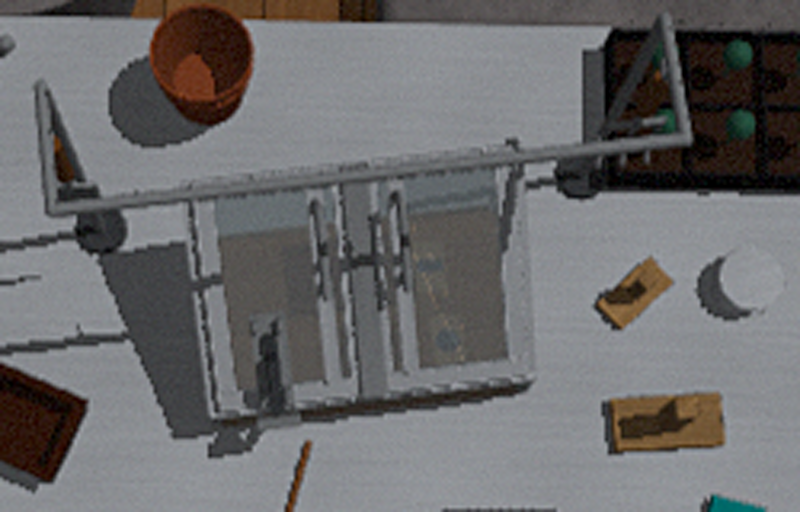

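View pics/sc.png

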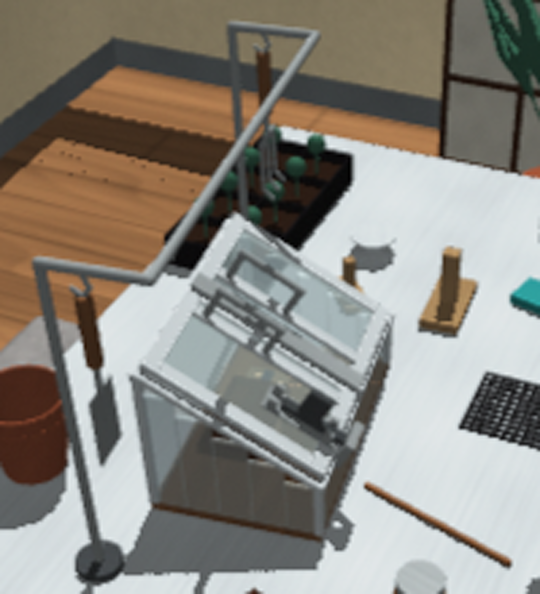

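```bash
python3 - <<'E'
from h import *
d=np.load('pics/top0.npy'); P=cloud('top',d)
# table height check
print(P[260,140],P[300,420])
for u,v in [(207,200),(318,190),(207,125),(316,122),(265,160),(357,203),(340,203),(374,203),(362,195),(350,130),(170,135),(330,126),(182,142)]:
    print(u,v,P[v,u].round(4))
ds=np.load('pics/side0.npy'); Q=cloud('side',ds)
for n,X,lo in (('top',P,0),('side',Q,0)):
    m=(X[...,2]>0.40)&(X[...,2]<0.44)&(X[...,0]>0.35)&(X[...,0]<0.9)&(abs(X[...,1])<.36)
    pts=X[m]; print(n,len(pts)); 
    if len(pts)>10:
        pts=pts[np.abs(pts[:,2]-.42)<.012]
        l=cv2.fitLine(pts[:,:2].astype(np.float32),cv2.DIST_HUBER,0,.01,.01).ravel(); print(l,pts[:,1].min(),pts[:,1].max(),pts[:,2].mean())
# tamper larger
for n in ['tamper','stall_long','stall_round','bolt_fin','leaf_left_handle','leaf_right_handle','bonsai_pot']:
    for c in ['top','side']:
        X=P if c=='top' else Q
        for b in env.boxes_of(c,n)[:3]:
            u,v=np.round(b['uv']).astype(int); print(n,c,b['uv'],round(b['confidence'],2),X[v,u].round(3))
E
```

```text
[ 0.27812266  0.40857676 -0.00790337] [ 0.16869656 -0.27894534  0.74974766]
207 200 [ 0.4877  0.1865 -0.0011]
318 190 [ 0.528  -0.2001  0.0043]
207 125 [0.6903 0.1772 0.2074]
316 122 [ 0.7781 -0.1968  0.0013]
265 160 [ 0.5919 -0.0081  0.1605]
357 203 [ 0.4796 -0.3297  0.0289]
340 203 [ 0.4833 -0.2763  0.0028]
374 203 [ 0.4824 -0.391   0.0182]
362 195 [ 0.495  -0.3321  0.0947]
350 130 [ 0.7491 -0.3181  0.0039]
170 135 [0.5861 0.2566 0.4277]
330 126 [ 0.7591 -0.2445  0.0152]
182 142 [0.694  0.2807 0.0055]
top 1266
[ 0.16866082 -0.98567414  0.6398945  -0.09305741] -0.27229132335341777 0.28648616557893286 0.42470433905520455
side 871
[ 0.08932277 -0.99600273  0.6177932   0.07421503] -0.27266419988502255 0.2888558604823128 0.42445275305923785
tamper top [374.4, 242.9] 0.97 [ 0.344 -0.386  0.018]
tamper top [344.4, 161.4] 0.82 [ 0.633 -0.293  0.008]
tamper top [356.0, 201.8] 0.79 [ 0.484 -0.327  0.025]
tamper side [334.4, 154.0] 0.85 [ 0.35  -0.391  0.053]
tamper side [295.1, 159.8] 0.68 [ 0.487 -0.329  0.028]
tamper side [261.5, 148.6] 0.52 [ 0.647 -0.379  0.005]
stall_long top [381.1, 155.4] 0.54 [ 0.649 -0.417  0.037]
stall_long side [241.8, 155.2] 0.38 [ 0.613 -0.115  0.158]
stall_long side [269.4, 138.4] 0.21 [ 0.631 -0.416  0.04 ]
stall_long side [218.9, 183.9] 0.19 [0.607 0.073 0.171]
bolt_fin top [234.7, 181.8] 0.53 [0.517 0.087 0.164]
bolt_fin side [220.0, 293.6] 0.7 [0.477 0.345 0.012]
bolt_fin side [247.7, 200.6] 0.6 [0.5  0.09 0.15]
leaf_left_handle top [242.2, 160.9] 0.84 [0.588 0.066 0.16 ]
leaf_left_handle side [223.6, 187.6] 0.86 [0.591 0.071 0.159]
leaf_right_handle top [290.7, 155.5] 0.93 [ 0.609 -0.092  0.153]
leaf_right_handle side [240.8, 158.5] 0.86 [ 0.584 -0.047  0.198]
bonsai_pot top [155.8, 200.8] 0.86 [0.48  0.361 0.009]
bonsai_pot side [222.5, 293.9] 0.85 [0.472 0.343 0.012]
```

```bash
cat > fit.py <<'E'
from h import *
from scipy.optimize import least_squares
P=cloud('top',np.load('pics/top0.npy')).reshape(-1,3); Q=cloud('side',np.load('pics/side0.npy')).reshape(-1,3)
def to_case(X,p):
    c,s=np.cos(p[2]),np.sin(p[2]); d=X[:,:2]-p[:2]; return np.c_[d[:,0]*c+d[:,1]*s,-d[:,0]*s+d[:,1]*c,X[:,2]]
for name,X in (('top',P),('side',Q)):
    p=np.array([.595,0.008,.08])
    for it in range(8):
        C=to_case(X,p)
        m=(abs(C[:,0]-.02)<.03)&(abs(C[:,1])<.25)&(abs(C[:,2]-.42)<.02)
        r=X[m]; 
        l=cv2.fitLine(r[:,:2].astype(np.float32),cv2.DIST_HUBER,0,.01,.01).ravel()
        d=l[:2]*np.sign(l[1]); p[2]=np.arctan2(-d[0],d[1]);
        C=to_case(X,p); p[:2]+= (np.median(C[m,0])-.02)*np.array([np.cos(p[2]),np.sin(p[2])])
    C=to_case(X,p)
    print(name,p,np.median(C[m,2]),m.sum(), 'rail x spread',np.percentile(C[m,0],[5,95]),np.percentile(C[m,2],[5,95]))
    # roof plane
    h=-.5*C[:,0]+.866*(C[:,2]-.151); s=.866*C[:,0]+.5*(C[:,2]-.151)
    reg=(abs(s)<.12)&(abs(C[:,1])<.2)
    print(' h hist',np.histogram(h[reg],bins=np.arange(-.02,.08,.005)))
    for lo,hi,sl in ((.03,.07,(-.01,.1)),(.04,.065,(-.11,-.03))):
        k=reg&(h>lo)&(h<hi)&(s>sl[0])&(s<sl[1])
        hh,e=np.histogram(C[k,1],bins=np.arange(-.2,.2,.01)); print([(round(a,2),b) for a,b in zip(e,hh) if b])
        print('   s range',np.percentile(s[k],[2,50,98]))
    k=(h>-.03)&(h<.02)&(abs(s)<.13)&(abs(C[:,1])<.25); print(' roof y pct',np.percentile(C[k,1],[0.5,1,2,98,99,99.5]),' s', np.percentile(s[k],[.5,2,98,99.5]))
E
python3 fit.py
```

```text
top [0.60166573 0.00889472 0.13467689] 0.4248597653958883 835 rail x spread [0.01562618 0.02660399] [0.41897364 0.42936256]
 h hist (array([   0,    4,   75,  409, 1653, 2677, 1519,  376,   67,   19,    8,
          6,    4,    9,   61,  108,   48,    2,    0]), array([-2.00000000e-02, -1.50000000e-02, -1.00000000e-02, -5.00000000e-03,
        3.46944695e-18,  5.00000000e-03,  1.00000000e-02,  1.50000000e-02,
        2.00000000e-02,  2.50000000e-02,  3.00000000e-02,  3.50000000e-02,
        4.00000000e-02,  4.50000000e-02,  5.00000000e-02,  5.50000000e-02,
        6.00000000e-02,  6.50000000e-02,  7.00000000e-02,  7.50000000e-02]))
[(np.float64(-0.06), np.int64(58)), (np.float64(-0.05), np.int64(45)), (np.float64(0.02), np.int64(57)), (np.float64(0.03), np.int64(42))]
   s range [0.00211585 0.0494078  0.09316065]
[(np.float64(0.08), np.int64(23)), (np.float64(0.09), np.int64(15))]
   s range [-0.08448514 -0.07059487 -0.05616307]
 roof y pct [-0.18035031 -0.17871688 -0.17551307  0.15337702  0.156584    0.15821005]  s [-0.1263378  -0.12207053  0.12330549  0.12636161]
side [0.59752627 0
[... 364 characters left out ...]
.00000000e-02,  1.50000000e-02,
        2.00000000e-02,  2.50000000e-02,  3.00000000e-02,  3.50000000e-02,
        4.00000000e-02,  4.50000000e-02,  5.00000000e-02,  5.50000000e-02,
        6.00000000e-02,  6.50000000e-02,  7.00000000e-02,  7.50000000e-02]))
[(np.float64(-0.06), np.int64(63)), (np.float64(-0.05), np.int64(57)), (np.float64(0.02), np.int64(69)), (np.float64(0.03), np.int64(57))]
   s range [0.00282919 0.04820792 0.09319105]
[(np.float64(0.08), np.int64(21)), (np.float64(0.09), np.int64(41))]
   s range [-0.08431256 -0.07022356 -0.05561449]
 roof y pct [-0.17109602 -0.16853242 -0.16416323  0.1582473   0.15942444  0.23219144]  s [-0.12724347 -0.12227801  0.1235313   0.12716228]
```

```bash
cat >> fit.py <<'E'
print('----')
for name,X in (('top',P),('side',Q)):
    p=np.array([.6005,-.0015,.1365])
    for it in range(5):
        C=to_case(X,p);h=-.5*C[:,0]+.866*(C[:,2]-.151); s=.866*C[:,0]+.5*(C[:,2]-.151)
        L=(abs(C[:,1]-.04)<.012)&(h>.045)&(h<.07)&(abs(s-.045)<.06)
        Rr=(abs(C[:,1]+.04)<.012)&(h>.045)&(h<.07)&(abs(s-.045)<.06)
        off=(np.median(C[L,1])+np.median(C[Rr,1]))/2
        p[:2]+=off*np.array([-np.sin(p[2]),np.cos(p[2])])
    F=(abs(C[:,1]-.1)<.02)&(h>.045)&(h<.065)&(abs(s+.075)<.04)
    for nm,k in(('L',L),('R',Rr),('F',F)): 
        print(name,nm,k.sum(),'y',np.median(C[k,1]).round(4),'s mid',((np.percentile(s[k],4)+np.percentile(s[k],96))/2).round(4),np.percentile(s[k],[2,98]).round(3),'h top',np.percentile(h[k],[50,95]).round(4))
    for k in(L,Rr):
        l=cv2.fitLine(C[k][:,:2].astype(np.float32),cv2.DIST_HUBER,0,.01,.01).ravel(); print(' handle yaw resid',l[1]/l[0])
    fr=(C[:,1]>-.16)&(C[:,1]<.16)&(abs(s)<.11)&(h<.02)&(h>-.01)
    print(p,'leaf h',np.median(h[fr]), fr.sum())
E
python3 fit.py | sed -n '/----/,$p'
```

```text
----
top L 95 y 0.0398 s mid 0.0502 [0.005 0.095] h top [0.0559 0.0619]
top R 96 y -0.0398 s mid 0.05 [0.004 0.095] h top [0.0558 0.0626]
top F 36 y 0.0995 s mid -0.0679 [-0.082 -0.054] h top [0.0539 0.059 ]
 handle yaw resid 0.0023616985
 handle yaw resid -0.0032821689
[ 0.60058417 -0.00211278  0.1365    ] leaf h 0.006242574208301413 6097
side L 106 y 0.0399 s mid 0.0467 [0.002 0.092] h top [0.0583 0.0624]
side R 97 y -0.0399 s mid 0.047 [0.002 0.092] h top [0.0584 0.063 ]
side F 52 y 0.1015 s mid -0.0714 [-0.086 -0.057] h top [0.0554 0.0595]
 handle yaw resid 0.0026204898
 handle yaw resid 0.01976238
[ 0.60053025 -0.00172024  0.1365    ] leaf h 0.009454730489078246 4128
```

```bash
cat >> h.py <<'E'
CASE=np.array([.6025,-.002,.1365])
def Tcase():
    T=np.eye(4); T[:3,:3]=R.from_euler('z',CASE[2]).as_matrix(); T[:2,3]=CASE[:2]; return T
# roof frame: x=s up slope, y, z = h normal
def Troof():
    T=np.eye(4); T[:3,:3]=np.array([[.8660254,0,-.5],[0,1,0],[.5,0,.8660254]]); T[2,3]=.151; return Tcase()@T
def tool(pos,xdir,zdir):
    x=np.array(xdir,float); x/=np.linalg.norm(x); z=np.array(zdir,float); z-=x*(x@z); z/=np.linalg.norm(z)
    T=np.eye(4); T[:3,:3]=np.c_[x,np.cross(z,x),z]; T[:3,3]=pos; return T
def delta(T,cur=None):
    if cur is None: cur=pose()
    D=np.linalg.inv(cur)@T; rv=R.from_matrix(D[:3,:3]).as_rotvec()
    print('rv',rv.round(3),'t',D[:3,3].round(4),'ang deg',np.degrees(np.linalg.norm(rv)).round(1),'dist',np.linalg.norm(D[:3,3]).round(3)); return np.r_[rv,D[:3,3]]
E
python3 - <<'E'
from h import *
print(pose().round(3))
Rf=Troof()
def rp(s,y,h): return (Rf@[s,y,h,1])[:3]
for sg in (1,-1):
    T=tool(rp(-.075,.1,.15),-Rf[:3,2],sg*Rf[:3,1]); print(T.round(3)); delta(T)
E
```

```text
[[ 0.     0.923  0.386  0.222]
 [-0.     0.386 -0.923 -0.531]
 [-1.    -0.     0.     0.242]
 [ 0.     0.     0.     1.   ]]
[[ 0.495 -0.858 -0.136  0.45 ]
 [ 0.068 -0.118  0.991  0.078]
 [-0.866 -0.5    0.     0.243]
 [ 0.     0.     0.     1.   ]]
rv [-2.791 -0.748 -0.097] t [-0.0011  0.4455 -0.4734] ang deg 165.6 dist 0.65
[[ 0.495  0.858  0.136  0.45 ]
 [ 0.068  0.118 -0.991  0.078]
 [-0.866  0.5   -0.     0.243]
 [ 0.     0.     0.     1.   ]]
rv [ 0.253 -0.068  0.521] t [-0.0011  0.4455 -0.4734] ang deg 33.4 dist 0.65
```

Emit:
step_arm:
  moves:
    - [[-1.4,-0.37,-0.05,-0.03,0.22,-0.24,1],[-1.4,-0.37,-0.05,-0.03,0.22,-0.24,1],[-1.4,-0.37,-0.05,-0.03,0.22,-0.24,1],[-1.4,-0.37,-0.05,-0.03,0.22,-0.24,1],[-1.4,-0.37,-0.05,-0.03,0.22,-0.24,1],[-1.4,-0.37,-0.05,-0.03,0.22,-0.24,1],[-1.4,-0.37,-0.05,-0.03,0.22,-0.24,1],[-1.4,-0.37,-0.05,-0.03,0.22,-0.24,1],[-1.4,-0.37,-0.05,-0.03,0.22,-0.24,1],[-1.4,-0.37,-0.05,-0.03,0.22,-0.24,1]]

```text
clock: 1.85
tcp_pos: [0.3321, -0.2235, 0.2726]
orientation: [0.782, -0.166, 0.6, 0.005]
wrist_force: [0.5, -0.5, -0.2]
finger_gap: 0.0852
```

```bash
cat > d.py <<'E'
from h import *
Rf=Troof()
def rp(s,y,h): return (Rf@[s,y,h,1])[:3]
def roof(s,y,h,phi=0):  # phi: tool tilt about slope axis; phi>0 rotates like left leaf opening (tool leans to +y)
    # leaf-left opening: normal rotates from +z to +y
    x=-(np.cos(phi)*Rf[:3,2]+np.sin(phi)*Rf[:3,1]); z=np.cos(phi)*Rf[:3,1]-np.sin(phi)*Rf[:3,2]
    return tool(rp(s,y,h),x,z)
E
python3 - <<'E'
from d import *
s=env.get_state(); print(s['joint_pos'].round(3),pose().round(3))
delta(roof(-.075,.1,.15))
E
```

```text
[-0.858 -0.324 -0.574  0.986  0.087  0.481] [[ 0.28  -0.208  0.937  0.332]
 [-0.191  0.945  0.266 -0.223]
 [-0.941 -0.254  0.224  0.273]
 [ 0.     0.     0.     1.   ]]
rv [-1.385 -0.373 -0.052] t [0.0029 0.2677 0.1844] ang deg 82.2 dist 0.325
```

Emit:
step_arm:
  moves:
    - [[-1.385,-0.373,-0.052,0.003,0.268,0.184,1],[-1.385,-0.373,-0.052,0.003,0.268,0.184,1],[-1.385,-0.373,-0.052,0.003,0.268,0.184,1],[-1.385,-0.373,-0.052,0.003,0.268,0.184,1],[-1.385,-0.373,-0.052,0.003,0.268,0.184,1],[-1.385,-0.373,-0.052,0.003,0.268,0.184,1],[-1.385,-0.373,-0.052,0.003,0.268,0.184,1],[-1.385,-0.373,-0.052,0.003,0.268,0.184,1],[-1.385,-0.373,-0.052,0.003,0.268,0.184,1],[-1.385,-0.373,-0.052,0.003,0.268,0.184,1],[-1.385,-0.373,-0.052,0.003,0.268,0.184,1]]

```text
clock: 2.95
tcp_pos: [0.4496, 0.0778, 0.2431]
orientation: [-0.587, 0.635, -0.311, -0.394]
wrist_force: [-0.2, 0.3, -0.5]
finger_gap: 0.0856
```

```bash
python3 - <<'E'
from d import *
s=env.get_state(); print(s['joint_pos'].round(3))
T=pose(); delta(roof(-.075,.1,.15),T)
p,d=save('wrist','w1')
np.save('pics/w1T.npy',T)
C=(cloud('wrist',d,T)-Rf[:3,3])@Rf[:3,:3]
s,y,h=C[...,0],C[...,1],C[...,2]
print('leaf h',np.median(h[(abs(y-.1)<.05)&(abs(s)<.1)&(d>0)&(h<.03)]))
F=(abs(y-.1)<.03)&(abs(s+.075)<.035)&(h>.035)&(h<.075)&(d>0)
print('fin',F.sum(),np.percentile(y[F],[5,50,95]),np.percentile(s[F],[5,50,95]),np.percentile(h[F],[50,95]))
F=(abs(y-.04)<.02)&(abs(s-.045)<.04)&(h>.04)&(h<.075)&(d>0)
print('hL',F.sum(),np.percentile(y[F],[5,50,95]),np.percentile(s[F],[5,50,95]),np.percentile(h[F],[50,95]))
E
```

```text
[-0.072 -0.327 -0.727  0.657  0.103 -0.18 ]
rv [-0.001 -0.    -0.   ] t [ 0.0001 -0.0007  0.0002] ang deg 0.1 dist 0.001
leaf h 0.007135569673443887
fin 535 [0.09464153 0.10059916 0.1057103 ] [-0.08818167 -0.07700119 -0.06090134] [0.05647612 0.05771097]
hL 660 [0.03648042 0.04143559 0.04485828] [0.00867546 0.0422602  0.07949424] [0.05885455 0.06025356]
```

View pics/w1.png

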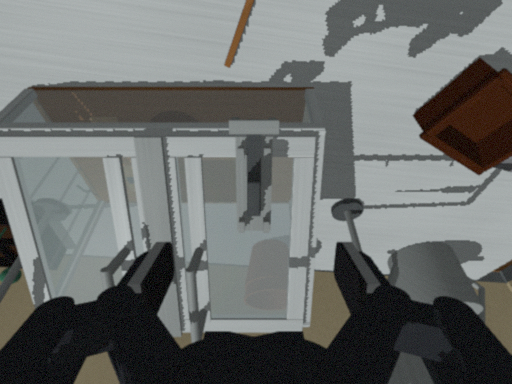

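Emit:
step_arm:
  moves:
    - [[0,0,0,0.05,0,0,1],[0,0,0,0.09,0,0,1],[0,0,0,0.108,0,0,1],[0,0,0,0.108,0,0,1],[0,0,0,0.108,0,0,0],[0,0,0,0.108,0,0,0],[0,0,0,0.108,0,0,0],[0,0,0,0.108,0,0,0],[0,0,0,0.108,0,0,0],[0,0,0,0.108,0,0,0]]
  force: 30

```text
clock: 4.0
tcp_pos: [0.5034, 0.0851, 0.1505]
orientation: [-0.588, 0.635, -0.311, -0.394]
wrist_force: [-4.6, 0.7, 5.6]
finger_gap: 0.0114
```

```bash
python3 - <<'E'
from d import *
s=env.get_state(); print(s['joint_pos'].round(3),s['finger_gap'],s['wrist_force'])
delta(roof(-.075+.028,.1,.042))
E
```

```text
[-0.04  -0.114 -0.826  0.341  0.087 -0.151] 0.011377277058940899 [-4.6040173   0.69141758  5.60047368]
rv [-0.003 -0.001  0.001] t [ 0.0007 -0.028   0.0003] ang deg 0.2 dist 0.028
```

Emit:
step_arm:
  moves:
    - [[0,0,0,-0.003,-0.007,0,0],[0,0,0,-0.003,-0.015,0,0],[0,0,0,-0.003,-0.022,0,0],[0,0,0,-0.003,-0.028,0,0],[0,0,0,-0.003,-0.03,0,0],[0,0,0,-0.003,-0.03,0,0]]

```text
clock: 4.6
tcp_pos: [0.5256, 0.0887, 0.1652]
orientation: [-0.587, 0.633, -0.313, -0.396]
wrist_force: [5.1, 4.5, -15.7]
finger_gap: 0.0114
```

```bash
python3 - <<'E'
from d import *
s=env.get_state(); print(s['finger_gap'],s['wrist_force'])
print(((pose()[:3,3]-Rf[:3,3])@Rf[:3,:3]).round(4))
E
```

```text
0.011423316709338598 [  5.05045038   4.45377451 -15.70568308]
[-0.0482  0.1004  0.0443]
```

Emit:
step_arm:
  moves:
    - [[0,0,0,-0.001,0.002,0,1],[0,0,0,-0.001,0.002,0,1],[0,0,0,-0.001,0.002,0,1],[0,0,0,-0.04,0.002,0,1],[0,0,0,-0.08,0.0,0,1],[0,0,0,-0.08,0.0,0,1]]

```text
clock: 5.2
tcp_pos: [0.4885, 0.083, 0.2416]
orientation: [-0.588, 0.636, -0.31, -0.392]
wrist_force: [1.0, 0.6, 1.0]
finger_gap: 0.0853
```

```bash
python3 - <<'E'
from d import *
T=pose()
p,d=save('wrist','w2')
C=(cloud('wrist',d,T)-Rf[:3,3])@Rf[:3,:3]
s,y,h=C[...,0],C[...,1],C[...,2]
F=(abs(y-.1)<.03)&(abs(s+.05)<.05)&(h>.035)&(h<.075)&(d>0)
print('fin',F.sum(),np.percentile(y[F],[5,50,95]),np.percentile(s[F],[5,50,95]),np.percentile(h[F],[50,95]))
delta(roof(.045,.041,.13))
print(((pose()[:3,3]-Rf[:3,3])@Rf[:3,:3]).round(4),env.get_state()['finger_gap'])
E
```

```text
fin 657 [0.09538866 0.10119352 0.10655526] [-0.06154217 -0.05060292 -0.03467692] [0.05725936 0.05847267]
rv [-0.002 -0.001  0.003] t [-0.0022 -0.0889 -0.0586] ang deg 0.2 dist 0.107
[-0.0438  0.0998  0.1274] 0.0855443848939934
```

Emit:
step_arm:
  moves:
    - [[0,0,0,-0.002,-0.045,-0.03,1],[0,0,0,-0.002,-0.089,-0.0585,1],[0,0,0,-0.002,-0.089,-0.0585,1],[0,0,0,0.04,-0.089,-0.0585,1],[0,0,0,0.078,-0.089,-0.0585,1],[0,0,0,0.078,-0.089,-0.0585,1],[0,0,0,0.078,-0.089,-0.0585,0],[0,0,0,0.078,-0.089,-0.0585,0],[0,0,0,0.078,-0.089,-0.0585,0],[0,0,0,0.078,-0.089,-0.0585,0],[0,0,0,0.078,-0.089,-0.0585,0],[0,0,0,0.078,-0.089,-0.0585,0]]
  force: 25

```text
clock: 6.45
tcp_pos: [0.6115, 0.0399, 0.2179]
orientation: [-0.588, 0.636, -0.311, -0.392]
wrist_force: [-0.0, -2.9, 1.9]
finger_gap: 0.009
```

```bash
python3 - <<'E'
from d import *
s=env.get_state(); print(s['joint_pos'].round(3),s['finger_gap'],s['wrist_force'])
T0=pose()
print(((T0[:3,3]-Rf[:3,3])@Rf[:3,:3]).round(4))
# arc: handle pos rel hinge
hy=.160; r0=np.array([-.120,.055])
G=T0[:3,3]-.008*T0[:3,0]; g=(G-Rf[:3,3])@Rf[:3,:3]; print('grasp',g)
r0=np.array([g[1]-hy,g[2]])
for a in np.radians(np.arange(8,90,8)):
    c,s_=np.cos(a),np.sin(a)
    # opening: left leaf: (-y) goes up: rotate (y,h): -y->+h ; h->+y
    y=hy+r0[0]*c+r0[1]*s_; h=-r0[0]*s_+r0[1]*c
    phi=a*0.5
    T=roof(g[0],y,h,phi); T[:3,3]+=.008*T[:3,0]
    print(round(np.degrees(a)),end=' ');delta(T,T0)
E
```

```text
[-0.127  0.021 -0.515  0.52   0.129 -0.227] 0.009016321016236103 [-0.01342185 -2.92143648  1.88246063]
[0.0462 0.0403 0.0506]
grasp [0.04611036 0.04032213 0.05860038]
8 rv [-0.003  0.067  0.005] t [-0.0161 -0.      0.0087] ang deg 3.8 dist 0.018
16 rv [-0.003  0.137  0.005] t [-0.0309 -0.0001  0.0196] ang deg 7.8 dist 0.037
24 rv [-0.003  0.207  0.005] t [-0.0439 -0.0001  0.0324] ang deg 11.8 dist 0.055
32 rv [-0.003  0.276  0.005] t [-0.055  -0.0001  0.0469] ang deg 15.8 dist 0.072
40 rv [-0.003  0.346  0.005] t [-0.0639 -0.0001  0.0628] ang deg 19.8 dist 0.09
48 rv [-0.003  0.416  0.004] t [-0.0705 -0.0001  0.0797] ang deg 23.8 dist 0.106
56 rv [-0.004  0.486  0.004] t [-0.0746 -0.0001  0.0974] ang deg 27.8 dist 0.123
64 rv [-0.004  0.556  0.004] t [-7.620e-02 -1.000e-04  1.154e-01] ang deg 31.8 dist 0.138
72 rv [-0.004  0.625  0.004] t [-0.0752 -0.      0.1335] ang deg 35.8 dist 0.153
80 rv [-0.004  0.695  0.004] t [-0.0717  0.      0.1513] ang deg 39.8 dist 0.167
88 rv [-0.004  0.765  0.004] t [-6.580e-02  1.000e-04  1.683e-01] ang deg 43.8 dist 0.181
```

Emit:
step_arm:
  moves:
    - [[0,0.033,0,-0.008,0,0.004,0],[0,0.067,0,-0.016,0,0.009,0],[0,0.102,0,-0.0235,0,0.014,0],[0,0.137,0,-0.031,0,0.0196,0],[0,0.172,0,-0.0375,0,0.026,0],[0,0.207,0,-0.044,0,0.0324,0],[0,0.242,0,-0.0495,0,0.0396,0],[0,0.276,0,-0.055,0,0.047,0]]

```text
clock: 7.25
tcp_pos: [0.5779, 0.0817, 0.2659]
orientation: [-0.539, 0.684, -0.39, -0.299]
wrist_force: [3.6, -4.4, -2.4]
finger_gap: 0.0086
```

```bash
cat > arc.py <<'E'
from d import *
def arc(side,g0,phis_factor,degs):
    # side +1 left, -1 right ; g0=(s,y,h) of handle shut
    T0=pose(); r0=np.array([side*g0[1]-.160,g0[2]])
    G=T0[:3,3]-.008*T0[:3,0]; g=(G-Rf[:3,3])@Rf[:3,:3]; 
    a_now=np.arctan2(r0[1],-r0[0]); v=np.array([side*g[1]-.16,g[2]]); print('grasp',g.round(4),'leaf deg',np.degrees(np.arctan2(v[1],-v[0])-a_now).round(1),'rad err',np.linalg.norm(v)-np.linalg.norm(r0))
    for d in degs:
        a=np.radians(d); c,s_=np.cos(a),np.sin(a)
        y=side*(.16+r0[0]*c+r0[1]*s_); h=-r0[0]*s_+r0[1]*c
        T=roof(g0[0],y,h,side*a*phis_factor); T[:3,3]+=.008*T[:3,0]
        print(d,end=' '); delta(T,T0)
E
python3 - <<'E'
from arc import *
s=env.get_state(); print(s['joint_pos'].round(3),s['finger_gap'],s['wrist_force'])
arc(1,[.046,.0403,.0586],.5,range(36,90,4))
E
```

```text
[ 0.144 -0.039 -0.479  0.604 -0.287  0.01 ] 0.008574376024125877 [ 3.57688963 -4.39124348 -2.44476223]
grasp [0.0462 0.0885 0.1137] leaf deg 31.8 rad err 0.0010112762988310486
36 rv [-0.005  0.031  0.004] t [-0.0064  0.0002  0.0073] ang deg 1.8 dist 0.01
40 rv [-0.005  0.065  0.004] t [-0.0127  0.0002  0.0139] ang deg 3.8 dist 0.019
44 rv [-0.005  0.1    0.004] t [-0.0185  0.0002  0.021 ] ang deg 5.8 dist 0.028
48 rv [-0.005  0.135  0.004] t [-0.0237  0.0002  0.0284] ang deg 7.8 dist 0.037
52 rv [-0.005  0.17   0.004] t [-0.0284  0.0002  0.0361] ang deg 9.8 dist 0.046
56 rv [-0.005  0.205  0.004] t [-0.0326  0.0003  0.0442] ang deg 11.8 dist 0.055
60 rv [-0.005  0.24   0.004] t [-0.0362  0.0003  0.0526] ang deg 13.8 dist 0.064
64 rv [-0.005  0.275  0.004] t [-0.0391  0.0003  0.0611] ang deg 15.8 dist 0.073
68 rv [-0.005  0.31   0.004] t [-0.0415  0.0003  0.0699] ang deg 17.8 dist 0.081
72 rv [-0.006  0.345  0.004] t [-0.0432  0.0004  0.0788] ang deg 19.8 dist 0.09
76 rv [-0.006  0.38   0.004] t [-0.0443  0.0004  0.0878] ang deg 21.8 dist 0.098
80 rv [-0.006  0.415  0.003] t [-0.0448  0.0004  0.0968] ang deg 23.8 dist 0.107
84 rv [-0.006  0.449  0.003] t [-0.0446  0.0005  0.1058] ang deg 25.8 dist 0.115
88 rv [-0.006  0.484  0.003] t [-0.0438  0.0005  0.1149] ang deg 27.8 dist 0.123
```

Emit:
step_arm:
  moves:
    - [[0,0.031,0,-0.0064,0,0.0073,0],[0,0.065,0,-0.0127,0,0.0139,0],[0,0.1,0,-0.0185,0,0.021,0],[0,0.135,0,-0.0237,0,0.0284,0],[0,0.17,0,-0.0284,0,0.0361,0],[0,0.205,0,-0.0326,0,0.0442,0],[0,0.24,0,-0.0362,0,0.0526,0],[0,0.275,0,-0.0391,0,0.0611,0],[0,0.31,0,-0.0415,0,0.0699,0],[0,0.345,0,-0.0432,0,0.0788,0],[0,0.38,0,-0.0443,0,0.0878,0],[0,0.415,0,-0.0448,0,0.0968,0]]

```text
clock: 8.45
tcp_pos: [0.5547, 0.1842, 0.2821]
orientation: [-0.446, 0.732, -0.493, -0.15]
wrist_force: [-8.6, -3.7, 3.9]
finger_gap: 0.009
```

```bash
python3 - <<'E'
from arc import *
s=env.get_state(); print(s['joint_pos'].round(3),s['finger_gap'],s['wrist_force'])
arc(1,[.046,.0403,.0586],.5,[84,88,90])
E
```

```text
[ 0.556  0.253 -0.185  1.    -0.844  0.559] 0.008963991030067776 [-8.6300285  -3.72897024  3.86200501]
grasp [0.0465 0.1962 0.1306] leaf deg 79.4 rad err 0.002282618141203202
84 rv [-0.005  0.03   0.004] t [-0.002   0.0006  0.0106] ang deg 1.7 dist 0.011
88 rv [-0.005  0.065  0.004] t [-0.005   0.0006  0.0192] ang deg 3.7 dist 0.02
90 rv [-0.005  0.082  0.004] t [-0.0062  0.0006  0.0235] ang deg 4.7 dist 0.024
```

Emit:
step_arm:
  moves:
    - [[0,0.03,0,-0.002,0,0.0106,0],[0,0.065,0,-0.005,0,0.0192,0],[0,0.065,0,-0.005,0,0.0192,0],[0,0.065,0,-0.005,0,0.0192,0.35],[0,0.065,0,-0.005,0,0.0192,0.35],[0,0.065,0,-0.005,0,0.0192,0.35],[0,0.065,0,-0.045,0,0.0192,0.35],[0,0.065,0,-0.09,0,0.0192,0.35],[0,0.065,0,-0.11,0,0.0192,0.35]]

```text
clock: 9.35
tcp_pos: [0.5068, 0.2656, 0.3463]
orientation: [-0.431, 0.736, -0.507, -0.125]
wrist_force: [0.7, 0.7, 0.8]
finger_gap: 0.0301
```

```bash
python3 - <<'E'
from d import *
s=env.get_state(); print(s['joint_pos'].round(3),s['finger_gap'],s['wrist_force'])
T0=pose();print(((T0[:3,3]-Rf[:3,3])@Rf[:3,:3]).round(4))
p,d=save('side','s2');save('top','t2')
delta(roof(.03,.0,.26,.3)); delta(roof(.046,-.0403,.13,0))
E
```

```text
[ 0.739  0.377  0.121  1.463 -0.892  0.894] 0.030106404377987887 [0.70104147 0.73268859 0.79207366]
[0.0471 0.2781 0.1984]
rv [-0.005 -0.465  0.008] t [ 0.148   0.0167 -0.2443] ang deg 26.7 dist 0.286
rv [-0.004 -0.765  0.008] t [ 0.2697  0.0019 -0.1832] ang deg 43.9 dist 0.326
```

View pics/s2.png

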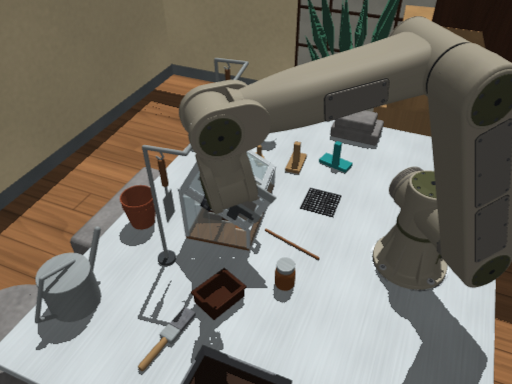

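View pics/t2.png

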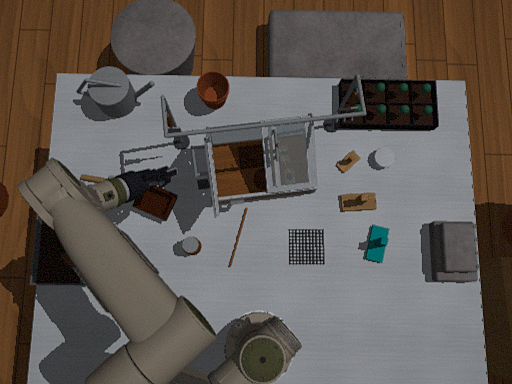

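```bash
python3 - <<'E'
from d import *
T0=pose()
delta(roof(.04,.25,.27,.65),T0); delta(roof(.04,.08,.27,.3),T0);delta(roof(.044,-.0403,.22,0),T0);delta(roof(.044,-.0403,.13,0),T0)
E
```

```text
rv [-0.006 -0.115  0.006] t [-0.0324  0.0068 -0.0708] ang deg 6.6 dist 0.078
rv [-0.005 -0.465  0.008] t [ 0.0854  0.0067 -0.1934] ang deg 26.7 dist 0.212
rv [-0.004 -0.765  0.008] t [ 0.2048  0.003  -0.2455] ang deg 43.9 dist 0.32
rv [-0.004 -0.765  0.008] t [ 0.2697  0.0039 -0.1832] ang deg 43.9 dist 0.326
```

Emit:
step_arm:
  moves:
    - [[0,-0.06,0,-0.016,0.003,-0.035,0.6],[-0.005,-0.115,0.006,-0.032,0.007,-0.071,1],[-0.005,-0.23,0.006,0.007,0.007,-0.112,1],[-0.005,-0.35,0.006,0.046,0.007,-0.153,1],[-0.005,-0.465,0.008,0.085,0.007,-0.193,1],[-0.005,-0.565,0.008,0.125,0.005,-0.21,1],[-0.005,-0.665,0.008,0.165,0.003,-0.228,1],[-0.004,-0.765,0.008,0.205,0.003,-0.2455,1],[-0.004,-0.765,0.008,0.205,0.003,-0.2455,1],[-0.004,-0.765,0.008,0.237,0.004,-0.215,1],[-0.004,-0.765,0.008,0.2697,0.004,-0.1832,1],[-0.004,-0.765,0.008,0.2697,0.004,-0.1832,1]]

```text
clock: 10.65
tcp_pos: [0.5787, -0.0468, 0.2771]
orientation: [-0.587, 0.632, -0.314, -0.397]
wrist_force: [-1.2, 0.4, -1.5]
finger_gap: 0.0854
```

```bash
python3 - <<'E'
from d import *
s=env.get_state(); print(s['joint_pos'].round(3),s['finger_gap'],s['wrist_force'])
T=pose(); delta(roof(.045,-.0403,.05,0),T)
p,d=save('wrist','w3')
C=(cloud('wrist',d,T)-Rf[:3,3])@Rf[:3,:3]
s,y,h=C[...,0],C[...,1],C[...,2]
F=(abs(y+.04)<.02)&(abs(s-.045)<.04)&(h>.04)&(h<.075)&(d>0)
print('hR',F.sum(),np.percentile(y[F],[5,50,95]),np.percentile(s[F],[5,50,95]),np.percentile(h[F],[50,95]))
E
```

```text
[-0.333 -0.056 -0.426  0.735  0.226 -0.411] 0.08542678352489369 [-1.18058093  0.43307111 -1.51107974]
rv [-0.005  0.002 -0.01 ] t [ 0.0739 -0.0084  0.0008] ang deg 0.6 dist 0.074
hR 1221 [-0.04437881 -0.0401933  -0.03566342] [0.00843028 0.04047988 0.08023958] [0.05912105 0.06054856]
```

View pics/w3.png

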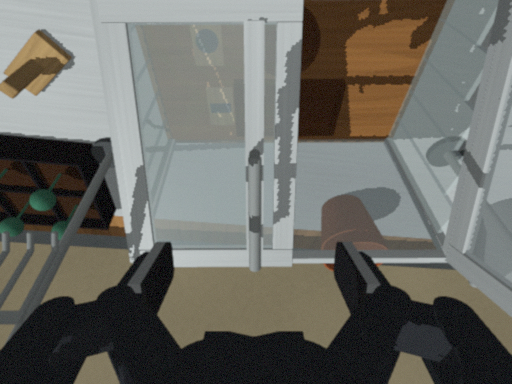

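Emit:
step_arm:
  moves:
    - [[-0.005,0,-0.01,0.04,-0.006,0.001,1],[-0.005,0,-0.01,0.074,-0.008,0.001,1],[-0.005,0,-0.01,0.074,-0.008,0.001,1],[-0.005,0,-0.01,0.074,-0.008,0.001,0],[-0.005,0,-0.01,0.074,-0.008,0.001,0],[-0.005,0,-0.01,0.074,-0.008,0.001,0],[-0.005,0,-0.01,0.074,-0.008,0.001,0],[-0.005,0,-0.01,0.074,-0.008,0.001,0],[-0.005,0,-0.01,0.074,-0.008,0.001,0]]

```text
clock: 11.6
tcp_pos: [0.6224, -0.0399, 0.2211]
orientation: [-0.587, 0.636, -0.309, -0.394]
wrist_force: [-3.0, -1.6, 4.6]
finger_gap: 0.0087
```

```bash
python3 - <<'E'
from arc import *
s=env.get_state(); print(s['joint_pos'].round(3),s['finger_gap'],s['wrist_force'])
T0=pose();G=T0[:3,3]-.008*T0[:3,0]; g=(G-Rf[:3,3])@Rf[:3,:3]
arc(-1,g,.5,range(4,44,4))
E
```

```text
[-0.291  0.051 -0.471  0.561  0.211 -0.377] 0.008676471682527654 [-3.03319401 -1.63875821  4.55831246]
grasp [ 0.0476 -0.0402  0.0615] leaf deg 0.0 rad err 0.0
4 rv [ 0.002 -0.035  0.004] t [-0.0082  0.     -0.0043] ang deg 2.0 dist 0.009
8 rv [ 0.002 -0.07   0.004] t [-0.0161 -0.     -0.0092] ang deg 4.0 dist 0.019
12 rv [ 0.002 -0.105  0.004] t [-0.0236 -0.     -0.0146] ang deg 6.0 dist 0.028
16 rv [ 0.003 -0.14   0.004] t [-0.0307 -0.0001 -0.0205] ang deg 8.0 dist 0.037
20 rv [ 0.003 -0.174  0.004] t [-0.0374 -0.0001 -0.0269] ang deg 10.0 dist 0.046
24 rv [ 0.003 -0.209  0.004] t [-0.0436 -0.0001 -0.0337] ang deg 12.0 dist 0.055
28 rv [ 0.003 -0.244  0.004] t [-0.0493 -0.0001 -0.0409] ang deg 14.0 dist 0.064
32 rv [ 0.003 -0.279  0.004] t [-0.0544 -0.0001 -0.0486] ang deg 16.0 dist 0.073
36 rv [ 0.003 -0.314  0.004] t [-0.0591 -0.0001 -0.0565] ang deg 18.0 dist 0.082
40 rv [ 0.003 -0.349  0.004] t [-0.0631 -0.0001 -0.0648] ang deg 20.0 dist 0.09
```

Emit:
step_arm:
  moves:
    - [[0,-0.035,0,-0.0082,0,-0.0043,0],[0,-0.07,0,-0.0161,0,-0.0092,0],[0,-0.105,0,-0.0236,0,-0.0146,0],[0,-0.14,0,-0.0307,0,-0.0205,0],[0,-0.174,0,-0.0374,0,-0.0269,0],[0,-0.209,0,-0.0436,0,-0.0337,0],[0,-0.244,0,-0.0493,0,-0.0409,0],[0,-0.279,0,-0.0544,0,-0.0486,0],[0,-0.314,0,-0.0591,0,-0.0565,0],[0,-0.349,0,-0.0631,0,-0.0648,0]]

```text
clock: 12.6
tcp_pos: [0.5987, -0.105, 0.2769]
orientation: [0.633, -0.556, 0.199, 0.5]
wrist_force: [-7.2, 9.4, 5.8]
finger_gap: 0.0082
```

```bash
python3 - <<'E'
from arc import *
s=env.get_state(); print(s['joint_pos'].round(3),s['finger_gap'],s['wrist_force'])
arc(-1,[.0476,-.0402,.0605],.5,range(44,91,4))
E
```

```text
[-0.591  0.19  -0.171  1.063  0.614 -0.78 ] 0.008167670624160201 [-7.15584377  9.35101312  5.79379997]
grasp [ 0.0476 -0.1043  0.1254] leaf deg 39.2 rad err 0.0029838667126388385
44 rv [ 0.003 -0.026  0.005] t [-0.0053 -0.     -0.0101] ang deg 1.5 dist 0.011
48 rv [ 0.003 -0.061  0.005] t [-0.0111 -0.     -0.0173] ang deg 3.5 dist 0.021
52 rv [ 0.003 -0.096  0.005] t [-0.0163 -0.     -0.0248] ang deg 5.5 dist 0.03
56 rv [ 0.003 -0.131  0.004] t [-0.021  -0.     -0.0326] ang deg 7.5 dist 0.039
60 rv [ 0.003 -0.166  0.004] t [-0.0251 -0.     -0.0408] ang deg 9.5 dist 0.048
64 rv [ 0.003 -0.2    0.004] t [-0.0286  0.     -0.0492] ang deg 11.5 dist 0.057
68 rv [ 0.003 -0.235  0.004] t [-0.0315  0.     -0.0579] ang deg 13.5 dist 0.066
72 rv [ 0.004 -0.27   0.004] t [-0.0338  0.     -0.0667] ang deg 15.5 dist 0.075
76 rv [ 0.004 -0.305  0.004] t [-0.0355  0.     -0.0757] ang deg 17.5 dist 0.084
80 rv [ 0.004 -0.34   0.004] t [-0.0365  0.0001 -0.0847] ang deg 19.5 dist 0.092
84 rv [ 0.004 -0.375  0.004] t [-0.0369  0.0001 -0.0938] ang deg 21.5 dist 0.101
88 rv [ 0.004 -0.41   0.004] t [-3.660e-02  1.000e-04 -1.029e-01] ang deg 23.5 dist 0.109
```

Emit:
step_arm:
  moves:
    - [[0,-0.026,0,-0.0053,0,-0.0101,0],[0,-0.061,0,-0.0111,0,-0.0173,0],[0,-0.096,0,-0.0163,0,-0.0248,0],[0,-0.131,0,-0.021,0,-0.0326,0],[0,-0.166,0,-0.0251,0,-0.0408,0],[0,-0.2,0,-0.0286,0,-0.0492,0],[0,-0.235,0,-0.0315,0,-0.0579,0],[0,-0.27,0,-0.0338,0,-0.0667,0],[0,-0.305,0,-0.0355,0,-0.0757,0],[0,-0.34,0,-0.0365,0,-0.0847,0],[0,-0.375,0,-0.0369,0,-0.0938,0],[0,-0.41,0,-0.0366,0,-0.103,0]]

```text
clock: 13.8
tcp_pos: [0.6127, -0.2145, 0.2789]
orientation: [0.661, -0.442, 0.067, 0.602]
wrist_force: [-16.0, -8.4, 17.4]
finger_gap: 0.0083
```

```bash
python3 - <<'E'
from arc import *
s=env.get_state(); print(s['joint_pos'].round(3),s['finger_gap'],s['wrist_force'])
arc(-1,[.0476,-.0402,.0605],.5,[88])
E
```

```text
[-0.79   0.708  0.465  1.824  0.785 -1.353] 0.008337066780514938 [-15.96623771  -8.42877565  17.41610779]
grasp [ 0.0477 -0.2175  0.1259] leaf deg 87.7 rad err 0.004205127880529236
88 rv [ 0.003 -0.     0.004] t [ 0.0038  0.0001 -0.002 ] ang deg 0.3 dist 0.004
```

Emit:
step_arm:
  moves:
    - [[0,0,0,0,0,0,0.35],[0,0,0,0,0,0,0.35],[0,0,0,0,0,0,0.35],[0,0,0,-0.045,0,0,0.35],[0,0,0,-0.09,0,0,0.35],[0,0,0,-0.11,0,0,0.35],[0,0,0,-0.11,0,0,0.35]]

```text
clock: 14.5
tcp_pos: [0.5834, -0.2975, 0.3485]
orientation: [0.661, -0.444, 0.068, 0.601]
wrist_force: [0.7, 0.1, -0.7]
finger_gap: 0.0299
```

```bash
python3 - <<'E'
from d import *
s=env.get_state(); print(s['joint_pos'].round(3),s['finger_gap'],s['wrist_force'])
print(pose().round(3))
p,d=save('side','s4');save('top','t4')
E
```

```text
[-0.901  0.83   0.848  2.17   0.729 -1.481] 0.0299458805063319 [ 0.66866078  0.09474117 -0.6507513 ]
[[ 0.268 -0.855 -0.444  0.583]
 [ 0.735 -0.116  0.668 -0.298]
 [-0.623 -0.505  0.597  0.348]
 [ 0.     0.     0.     1.   ]]
```

View pics/s4.png

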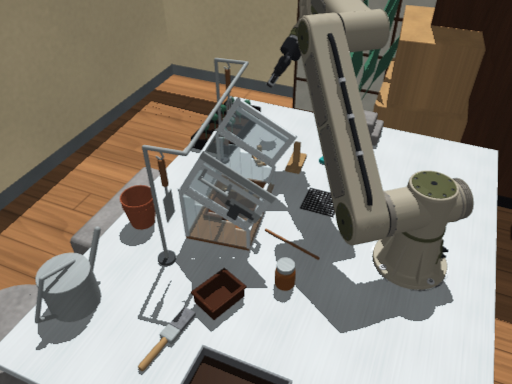

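View pics/t4.png

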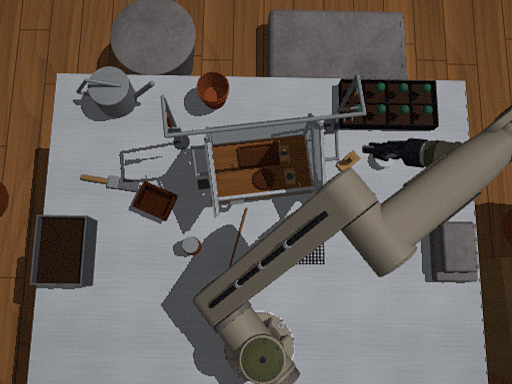

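```bash
python3 - <<'E'
from d import *
Tc=Tcase()
for nm,f in(('top','t4'),('side','s4')):
    d=np.load(f'pics/{f}.npy'); X=cloud(nm,d); C=(X-Tc[:3,3])@Tc[:3,:3]
    img=cv2.imread(f'pics/{f}.png')
    m=(abs(C[...,0])<.1)&(abs(C[...,1])<.155)&(d>0)
    z=C[...,2]; print(nm,'z hist',[(round(a,3),b) for a,b in zip(*np.histogram(z[m&(z<.05)],bins=np.arange(-.02,.05,.004))[::-1])])
    h=(X-Rf[:3,3])@Rf[:3,:3]
    for sd in (1,-1):
        k=(h[...,2]>.03)&(h[...,2]<.15)&(abs(h[...,1]-sd*.18)<.035)&(abs(h[...,0])<.11)
        l=cv2.fitLine(h[k][:,1:].astype(np.float32),cv2.DIST_HUBER,0,.01,.01).ravel(); print('leaf',sd,k.sum(),np.degrees(np.arctan2(l[1],l[0])))
# tamper
for nm,f in(('top','top0'),('side','side0')):
    d=np.load(f'pics/{f}.npy'); X=cloud(nm,d)
    ms=env  
    img=cv2.imread(f'pics/{f}.png').astype(int)
    b,g,r=img[...,0],img[...,1],img[...,2]
    k=(r-b>30)&(abs(X[...,0]-.483)<.05)&(abs(X[...,1]+.33)<.09)
    pl=k&(X[...,2]<.026)&(X[...,2]>.004); hd=k&(X[...,2]>.09)
    print(nm,k.sum(),pl.sum(),hd.sum(),'plate z',np.median(X[pl][:,2]),'hd',X[hd].mean(0),np.percentile(X[hd][:,2],95))
    print(cv2.minAreaRect(X[pl][:,:2].astype(np.float32)))
    ax=X[pl][:,:2]; print(ax.min(0),ax.max(0), ax[ax[:,1].argmin()],ax[ax[:,0].argmin()],ax[ax[:,1].argmax()],ax[ax[:,0].argmax()])
p=cv2.imread('pics/t4.png'); cv2.imwrite('pics/t4c.png',cv2.resize(p[110:225,190:385],None,fx=4,fy=4,interpolation=2))
E
```

```text
top z hist [(np.float64(-0.02), np.int64(0)), (np.float64(-0.016), np.int64(0)), (np.float64(-0.012), np.int64(0)), (np.float64(-0.008), np.int64(4)), (np.float64(-0.004), np.int64(63)), (np.float64(0.0), np.int64(375)), (np.float64(0.004), np.int64(1085)), (np.float64(0.008), np.int64(1369)), (np.float64(0.012), np.int64(877)), (np.float64(0.016), np.int64(330)), (np.float64(0.02), np.int64(148)), (np.float64(0.024), np.int64(116)), (np.float64(0.028), np.int64(58)), (np.float64(0.032), np.int64(6)), (np.float64(0.036), np.int64(0)), (np.float64(0.04), np.int64(0)), (np.float64(0.044), np.int64(0))]
leaf 1 312 86.21514
leaf -1 516 -80.01189
side z hist [(np.float64(-0.02), np.int64(0)), (np.float64(-0.016), np.int64(0)), (np.float64(-0.012), np.int64(0)), (np.float64(-0.008), np.int64(0)), (np.float64(-0.004), np.int64(0)), (np.float64(0.0), np.int64(0)), (np.float64(0.004), np.int64(4)), (np.float64(0.008), np.int64(23)), (np.float64(0.012), np.int64(19)), (np.float64(0.016), np.int64(5)), (np.float64(0.02), np.int64(3)), (np.float64(0.024), np.int64(2)), (np.float64(0.028), np.int
[... 215 characters left out ...]
4774072497592 hd [ 0.48816616 -0.3370476   0.09943823] 0.1039825403970767
((0.4880882203578949, -0.3374173939228058), (0.05686207860708237, 0.11959258466959), 4.4101152420043945)
[ 0.45644288 -0.39838448] [ 0.51840889 -0.27670321] [ 0.46908051 -0.39838448] [ 0.45644288 -0.29683456] [ 0.49768702 -0.27670321] [ 0.51840889 -0.37977106]
side 354 232 33 plate z 0.0176083914506332 hd [ 0.48483717 -0.33459314  0.09933556] 0.10465175507183748
((0.48441314697265625, -0.337962806224823), (0.05756977200508118, 0.1272779107093811), 3.642988443374634)
[ 0.45305545 -0.40163676] [ 0.51666711 -0.27468359] [ 0.48588689 -0.40163676] [ 0.45305545 -0.2795471 ] [ 0.47963716 -0.27468359] [ 0.51666711 -0.39153482]
```

View pics/t4c.png

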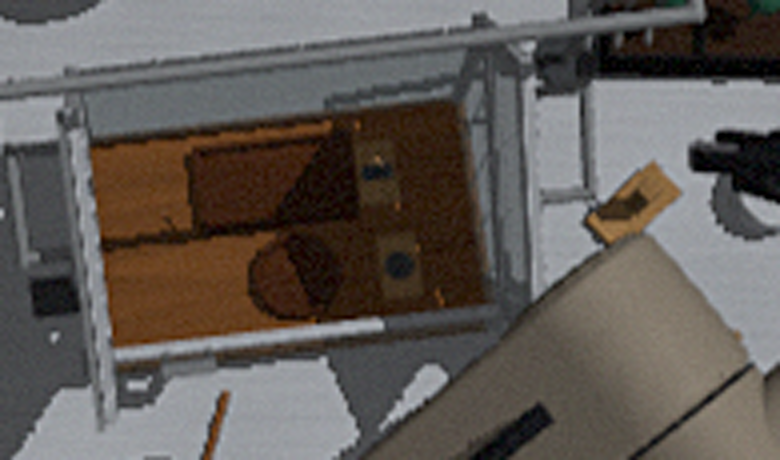

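```bash
python3 - <<'E'
from d import *
T0=pose();print(((T0[:3,3]-Rf[:3,3])@Rf[:3,:3]).round(4))
delta(roof(.03,-.25,.27,-.65),T0); delta(roof(.0,-.1,.28,-.3),T0);delta(roof(-.02,.0,.26,0),T0)
E
```

```text
[ 0.0475 -0.2881  0.1986]
rv [0.003 0.117 0.004] t [-0.025   0.0171  0.077 ] ang deg 6.7 dist 0.083
rv [0.002 0.467 0.004] t [0.0718 0.0471 0.1921] ang deg 26.8 dist 0.21
rv [0.002 0.767 0.005] t [0.1555 0.0672 0.2503] ang deg 43.9 dist 0.302
```

Emit:
step_arm:
  moves:
    - [[0,0.06,0,-0.013,0.009,0.038,0.6],[0.003,0.117,0.004,-0.025,0.017,0.077,1],[0.003,0.23,0.004,0.007,0.027,0.115,1],[0.003,0.35,0.004,0.04,0.037,0.153,1],[0.002,0.467,0.004,0.072,0.047,0.192,1],[0.002,0.567,0.004,0.1,0.054,0.212,1],[0.002,0.667,0.005,0.13,0.06,0.23,1],[0.002,0.767,0.005,0.1555,0.067,0.25,1],[0.002,0.767,0.005,0.1555,0.067,0.25,1]]

```text
clock: 15.5
tcp_pos: [0.4523, -0.012, 0.3641]
orientation: [-0.584, 0.638, -0.306, -0.399]
wrist_force: [0.1, 1.0, -0.5]
finger_gap: 0.0852
```

```bash
python3 - <<'E'
from d import *
s=env.get_state(); print(s['joint_pos'].round(3),np.abs(s['qvel']).max())
T=pose(); p,d=save('wrist','w5'); np.save('pics/w5T.npy',T)
for n in ['stall_long','stall_round','tamper']:
    for b in env.boxes_of('wrist',n)[:2]: print(n,b)
E
```

```text
[-0.369 -0.345 -0.435  1.016  0.252 -0.461] 0.14153184698056673
stall_long {'uv': [243.8, 135.0], 'confidence': 0.63}
stall_long {'uv': [83.8, 179.5], 'confidence': 0.46}
stall_round {'uv': [232.2, 98.0], 'confidence': 0.89}
tamper {'uv': [32.9, 15.9], 'confidence': 0.77}
```

View pics/w5.png

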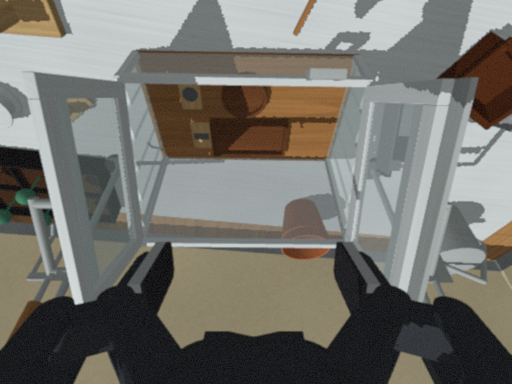

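Emit:
step_arm:
  moves:
    - [[0,0,0,0.05,0,-0.01,1],[0,0,0,0.1,0,-0.02,1],[0,0,0,0.11,0,-0.02,1],[0,0,0,0.11,0,-0.02,1]]

```text
clock: 16.1
tcp_pos: [0.5135, -0.0364, 0.2662]
orientation: [-0.587, 0.632, -0.314, -0.397]
wrist_force: [0.0, -0.3, -0.3]
finger_gap: 0.0853
```

```bash
python3 - <<'E'
from d import *
s=env.get_state(); print(s['joint_pos'].round(3),np.abs(s['qvel']).max())
T=pose(); p,d=save('wrist','w6'); np.save('pics/w6T.npy',T)
img=cv2.imread('pics/w6.png'); cv2.imwrite('pics/w6c.png',cv2.resize(img[0:230,110:400],None,fx=2.6,fy=2.6,interpolation=2))
# render rectified floor map at z=.024 (stall top) in case frame, 1px=.5mm
c=env.get_calibration('wrist'); K=c['mtx']; M=np.linalg.inv(T@c['T_tool_cam'])
xs=np.arange(.1,-.1,-.0004); ys=np.arange(.155,-.155,-.0004)
XX,YY=np.meshgrid(xs,ys,indexing='ij')
W=np.stack([XX,YY,np.full_like(XX,.024),np.ones_like(XX)],-1)@(M@Tcase()).T
u=(W[...,0]/W[...,2]*K[0,0]+K[0,2]).astype(np.float32); v=(W[...,1]/W[...,2]*K[1,1]+K[1,2]).astype(np.float32)
r=cv2.remap(img,u,v,cv2.INTER_LINEAR); r=cv2.convertScaleAbs(r,alpha=1.6)
for x in(-.043,0,.043): cv2.line(r,(0,int((.1-x)/.0004)),(8,int((.1-x)/.0004)),(255,255,0),1)
cv2.imwrite('pics/rect.png',r); print(r.shape)
E
```

```text
[-0.365 -0.186 -0.563  0.732  0.241 -0.44 ] 0.05332211947305697
(500, 775, 3)
```

View pics/rect.png

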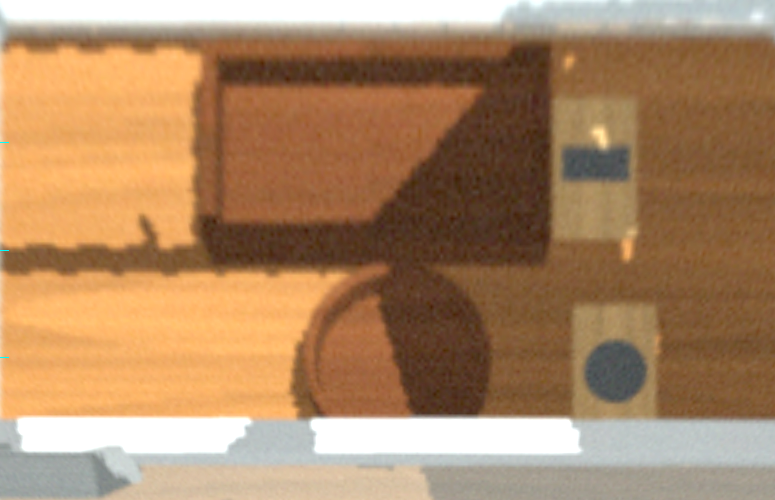

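```bash
cat >> d.py <<'E'
TAM=np.array([.487,-.337,.077])
def up(px,py,pz,yaw,back=0,tilt=np.pi/6):
    # grasp point at (px,py,pz), tool tilted, jaws along local y
    c,s=np.cos(yaw),np.sin(yaw); xd=np.array([c*np.sin(tilt),s*np.sin(tilt),-np.cos(tilt)]); zd=np.array([-s,c,0])
    return tool(np.array([px,py,pz])+(.008-back)*xd,xd,zd)
E
python3 - <<'E'
from d import *
T0=pose()
A=roof(-.06,-.03,.30,0);delta(A,T0); B=up(.487,-.337,.16,.077,.15);print(B[:3,3]);delta(B,T0); C=up(.487,-.337,.085,.077,.12);delta(C,T0)
E
```

```text
rv [-0.004  0.001 -0.004] t [-0.152   0.0393 -0.0081] ang deg 0.3 dist 0.157
[ 0.41621038 -0.3424616   0.28297561]
rv [ 0.048  0.031 -0.004] t [-0.0817  0.112  -0.2904] ang deg 3.3 dist 0.322
rv [ 0.048  0.031 -0.004] t [ 0.0134  0.1491 -0.2915] ang deg 3.3 dist 0.328
```

Emit:
step_arm:
  moves:
    - [[0,0,0,-0.05,0.01,0,1],[0,0,0,-0.1,0.025,-0.003,1],[0,0,0,-0.15,0.04,-0.01,1],[0,0,0,-0.15,0.05,-0.055,1],[0,0,0,-0.15,0.06,-0.1,1],[0.02,0.01,0,-0.15,0.075,-0.145,1],[0.048,0.031,-0.004,-0.15,0.09,-0.19,1],[0.048,0.031,-0.004,-0.15,0.1,-0.235,1],[0.048,0.031,-0.004,-0.12,0.11,-0.28,1],[0.048,0.031,-0.004,-0.08,0.12,-0.29,1],[0.048,0.031,-0.004,-0.03,0.14,-0.2915,1],[0.048,0.031,-0.004,0.01,0.149,-0.2915,1]]

```text
clock: 17.35
tcp_pos: [0.4289, -0.3446, 0.1843]
orientation: [-0.599, 0.625, -0.331, -0.375]
wrist_force: [0.5, 0.0, -0.0]
finger_gap: 0.0855
```

Emit:
step_arm:
  moves:
    - [[0,0,0,0,0,0,1],[0,0,0,0,0,0,1]]

```text
clock: 17.55
tcp_pos: [0.4285, -0.3461, 0.1854]
orientation: [-0.599, 0.625, -0.332, -0.374]
wrist_force: [0.3, -0.5, 0.2]
finger_gap: 0.0857
```

```bash
cat > rect.py <<'E'
from d import *
def rect(img,T,origin,yaw,z,xr,yr,res,fn,cam='wrist'):
    c=env.get_calibration(cam); K=c['mtx']; M=np.linalg.inv(T@c['T_tool_cam']) if cam=='wrist' else c['camera_from_world']
    L=np.eye(4); L[:3,:3]=R.from_euler('z',yaw).as_matrix(); L[:2,3]=origin
    XX,YY=np.meshgrid(np.arange(xr[1],xr[0],-res),np.arange(yr[1],yr[0],-res),indexing='ij')
    W=np.stack([XX,YY,np.full_like(XX,z),np.ones_like(XX)],-1)@(M@L).T
    u=(W[...,0]/W[...,2]*K[0,0]+K[0,2]).astype(np.float32); v=(W[...,1]/W[...,2]*K[1,1]+K[1,2]).astype(np.float32)
    r=cv2.convertScaleAbs(cv2.remap(img,u,v,cv2.INTER_LINEAR),alpha=1.4)
    n=int(.01/res)
    for i in range(0,r.shape[0],n): cv2.line(r,(0,i),(4,i),(255,0,255),1)
    for i in range(0,r.shape[1],n): cv2.line(r,(i,0),(i,4),(255,0,255),1)
    cv2.imwrite('pics/'+fn+'.png',r)
E
python3 - <<'E'
from rect import *
s=env.get_state(); print(s['joint_pos'].round(3),np.abs(s['qvel']).max(),s['finger_gap'])
T=pose(); p,d=save('wrist','w7'); np.save('pics/w7T.npy',T); img=cv2.imread('pics/w7.png')
rect(img,T,TAM[:2],TAM[2],.016,(-.07,.07),(-.09,.09),.0003,'r7')
rect(img,T,TAM[:2],TAM[2],.100,(-.04,.04),(-.05,.05),.0002,'r7h')
X=cloud('wrist',d,T); g=img.astype(int); k=(g[...,2]-g[...,0]>25)&(d>0)&(abs(X[...,0]-.487)<.08)&(abs(X[...,1]+.337)<.1)
pl=k&(abs(X[...,2]-.016)<.006); hd=k&(X[...,2]>.094)
print(pl.sum(),hd.sum(),cv2.minAreaRect(X[pl][:,:2].astype(np.float32)), cv2.minAreaRect(X[hd][:,:2].astype(np.float32)) if hd.sum() else 0,np.median(X[hd][:,2]))
delta(up(*TAM[:2],.085,TAM[2]),T)
E
```

```text
[-1.074  0.082 -0.498  0.755  0.473 -1.088] 0.05057059017836797 0.08567835673529524
4272 533 ((0.485474169254303, -0.33858752250671387), (0.057446058839559555, 0.11984726041555405), 4.5245041847229) ((0.48585712909698486, -0.3386499881744385), (0.02368897572159767, 0.02356686070561409), 6.242614269256592) 0.10018237413238215
rv [-0.004 -0.005  0.001] t [ 0.1244 -0.0008  0.0052] ang deg 0.4 dist 0.125
```

View pics/w7.png

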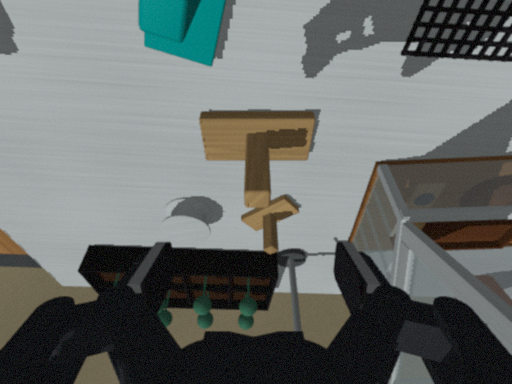

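View pics/r7.png

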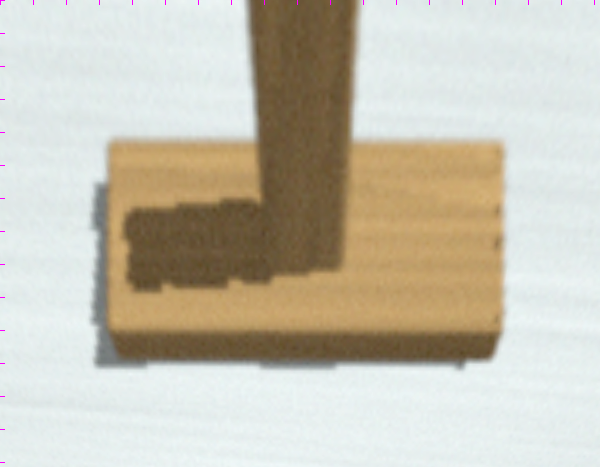

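View pics/r7h.png

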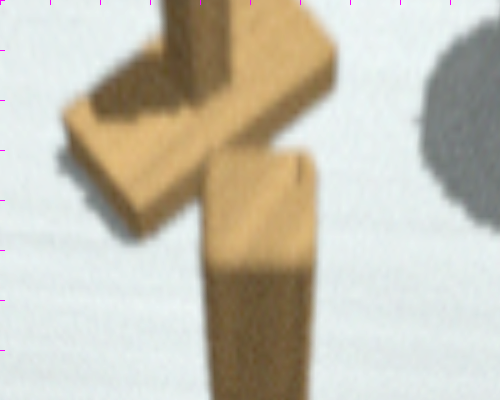

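```bash
sed -i 's/^TAM=.*/TAM=np.array([.486,-.3386,.078])/' d.py; python3 - <<'E'
from d import *
delta(up(*TAM[:2],.083,TAM[2]))
E
```

```text
rv [-0.004 -0.008  0.002] t [0.1267 0.0026 0.0048] ang deg 0.5 dist 0.127
```

Emit:
step_arm:
  moves:
    - [[-0.004,-0.008,0.002,0.045,0.0026,0.005,1],[-0.004,-0.008,0.002,0.09,0.0026,0.005,1],[-0.004,-0.008,0.002,0.127,0.0026,0.005,1],[-0.004,-0.008,0.002,0.127,0.0026,0.005,1],[-0.004,-0.008,0.002,0.127,0.0026,0.005,1],[-0.004,-0.008,0.002,0.127,0.0026,0.005,0],[-0.004,-0.008,0.002,0.127,0.0026,0.005,0],[-0.004,-0.008,0.002,0.127,0.0026,0.005,0],[-0.004,-0.008,0.002,0.127,0.0026,0.005,0],[-0.004,-0.008,0.002,0.127,0.0026,0.005,0]]
  force: 50

```text
clock: 18.6
tcp_pos: [0.4904, -0.3388, 0.0769]
orientation: [-0.598, 0.626, -0.329, -0.377]
wrist_force: [-2.9, 0.4, 5.8]
finger_gap: 0.0237
```

```bash
python3 - <<'E'
from d import *
s=env.get_state(); print(s['joint_pos'].round(3),s['finger_gap'],s['wrist_force'])
T=pose(); 
delta(up(*TAM[:2],.083,TAM[2]),T); np.save('pics/graspT.npy',T)
E
```

```text
[-0.954  0.262 -0.592  0.427  0.444 -0.967] 0.023694526283283245 [-2.87219932  0.41926499  5.77998745]
rv [ 0.001 -0.001  0.001] t [0.0005 0.0007 0.0005] ang deg 0.1 dist 0.001
```

```bash
cat >> d.py <<'E'
STALL=np.array([.0436,.0044])
# hold offset (tool->tamper): use grasp pose
def Ttam(x,y,z,yaw):
    T=np.eye(4); T[:3,:3]=R.from_euler('z',yaw).as_matrix(); T[:3,3]=[x,y,z]; return T
def hold():
    return np.linalg.inv(np.load('pics/graspT.npy'))@Ttam(TAM[0],TAM[1],0,TAM[2])
def place(xc,yc,z):  # tool pose so that tamper sits at case coords, underside z
    p=(Tcase()@[xc,yc,0,1])[:3]; return Ttam(p[0],p[1],z,CASE[2])@np.linalg.inv(hold())
def where(T):  # tamper pose in case coordinates
    Q=np.linalg.inv(Tcase())@T@hold(); return Q[:3,3].round(4),R.from_matrix(Q[:3,:3]).as_rotvec().round(3)
E
python3 - <<'E'
from d import *
T0=pose()
delta(Ttam(.46,-.3386,.31,.078)@np.linalg.inv(hold()),T0)
for a in ((-.15,.0044,.31),(-.03,.0044,.17),(.0436,.0044,.07)): delta(place(*a),T0)
E
```

```text
rv [-0.  0.  0.] t [-0.2813 -0.1329  0.0016] ang deg 0.0 dist 0.311
rv [-0.051 -0.029 -0.   ] t [-0.2725 -0.149   0.3219] ang deg 3.4 dist 0.447
rv [-0.051 -0.029 -0.   ] t [-0.0913 -0.1825  0.3291] ang deg 3.4 dist 0.387
rv [-0.051 -0.029 -0.   ] t [ 0.0321 -0.196   0.3336] ang deg 3.4 dist 0.388
```

Lift first (≈300 mm in 8 rows), then across.

Emit:
step_arm:
  moves:
    - [[0,0,0,-0.02,-0.01,0,0],[0,0,0,-0.05,-0.025,0,0],[0,0,0,-0.09,-0.045,0,0],[0,0,0,-0.13,-0.063,0,0],[0,0,0,-0.17,-0.081,0,0],[0,0,0,-0.21,-0.1,0,0],[0,0,0,-0.25,-0.119,0.001,0],[0,0,0,-0.281,-0.133,0.002,0],[0,0,0,-0.281,-0.133,0.002,0]]

```text
clock: 19.5
tcp_pos: [0.4653, -0.3397, 0.3926]
orientation: [-0.596, 0.63, -0.329, -0.374]
wrist_force: [-0.2, -0.1, -2.2]
finger_gap: 0.0233
```

```bash
python3 - <<'E'
from d import *
s=env.get_state(); print(s['joint_pos'].round(3),s['finger_gap'],s['wrist_force'])
T0=pose(); print(where(T0)); save('side','s8')
for a in ((-.15,.0044,.31),(-.03,.0044,.17),(.0436,.0044,.07)): delta(place(*a),T0)
E
```

```text
[-0.999  0.029 -0.043  1.22   0.457 -1.015] 0.023275405541103602 [-0.15577675 -0.07670238 -2.1899268 ]
(array([-0.1859, -0.3157,  0.3157]), array([-0.008, -0.004, -0.059]))
rv [-0.047 -0.036  0.004] t [ 0.0112 -0.0137  0.3214] ang deg 3.4 dist 0.322
rv [-0.047 -0.036  0.004] t [ 0.1925 -0.0464  0.3297] ang deg 3.4 dist 0.385
rv [-0.047 -0.036  0.004] t [ 0.3158 -0.0594  0.3349] ang deg 3.4 dist 0.464
```

View pics/s8.png

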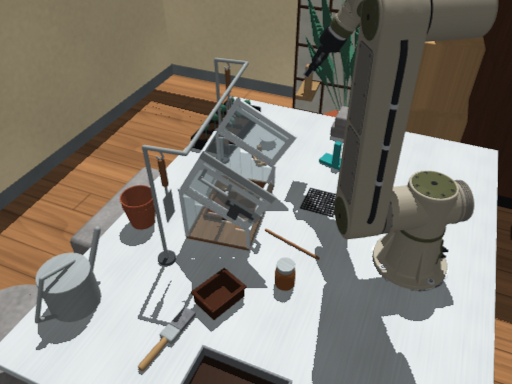

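Emit:
step_arm:
  moves:
    - [[-0.005,-0.004,0,0,-0.002,0.04,0],[-0.013,-0.01,0,0,-0.004,0.085,0],[-0.02,-0.016,0,0.003,-0.006,0.13,0],[-0.027,-0.02,0,0.005,-0.008,0.175,0],[-0.035,-0.026,0.002,0.007,-0.01,0.22,0],[-0.042,-0.032,0.003,0.01,-0.012,0.265,0],[-0.047,-0.036,0.004,0.011,-0.014,0.305,0],[-0.047,-0.036,0.004,0.011,-0.014,0.3214,0],[-0.047,-0.036,0.004,0.05,-0.021,0.323,0],[-0.047,-0.036,0.004,0.095,-0.03,0.325,0],[-0.047,-0.036,0.004,0.14,-0.038,0.328,0],[-0.047,-0.036,0.004,0.14,-0.038,0.328,0]]

```text
clock: 20.75
tcp_pos: [0.5398, -0.0029, 0.276]
orientation: [-0.586, 0.631, -0.314, -0.401]
wrist_force: [-1.3, 0.6, -3.1]
finger_gap: 0.0234
```

```bash
python3 - <<'E'
from rect import *
s=env.get_state(); print(s['joint_pos'].round(3),s['finger_gap'],s['wrist_force'])
T0=pose(); print(where(T0)); p,d=save('wrist','w9'); 
for a in ((-.03,.0044,.17),(.0436,.0044,.07)): delta(place(*a),T0)
E
```

```text
[-0.261 -0.142 -0.504  0.736  0.197 -0.35 ] 0.02337998734658356 [-1.31887262  0.57645014 -3.0630388 ]
(array([-0.0677,  0.0088,  0.1992]), array([0.009, 0.015, 0.002]))
rv [-0.003  0.008 -0.015] t [ 0.0432 -0.0177 -0.004 ] ang deg 1.0 dist 0.047
rv [-0.003  0.008 -0.015] t [ 0.1664 -0.0332 -0.0049] ang deg 1.0 dist 0.17
```

View pics/w9.png

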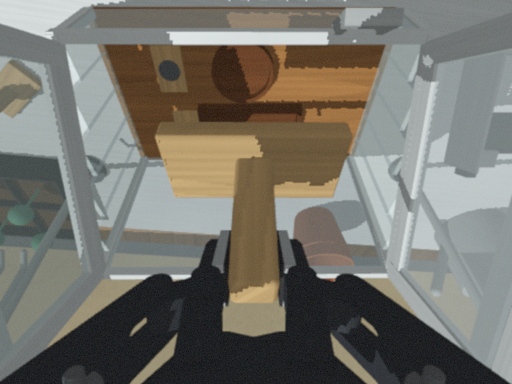

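Emit:
step_arm:
  moves:
    - [[-0.003,0.008,-0.015,0.04,-0.012,-0.004,0],[-0.003,0.008,-0.015,0.08,-0.022,-0.004,0],[-0.003,0.008,-0.015,0.12,-0.028,-0.005,0],[-0.003,0.008,-0.015,0.15,-0.032,-0.005,0],[-0.003,0.008,-0.015,0.166,-0.033,-0.005,0],[-0.003,0.008,-0.015,0.166,-0.033,-0.005,0],[-0.003,0.008,-0.015,0.166,-0.033,-0.005,0]]

```text
clock: 21.5
tcp_pos: [0.6487, 0.0075, 0.1503]
orientation: [-0.587, 0.636, -0.311, -0.393]
wrist_force: [-0.6, 0.2, -1.6]
finger_gap: 0.0233
```

```bash
python3 - <<'E'
from rect import *
s=env.get_state(); print(s['joint_pos'].round(3),s['finger_gap'],s['wrist_force'],abs(s['qvel']).max())
T0=pose(); w=where(T0); print(w); p,d=save('wrist','w10'); np.save('pics/w10T.npy',T0); img=cv2.imread('pics/w10.png')
zb=w[0][2]
rect(img,T0,CASE[:2],CASE[2],zb+.016,(-.05,.1),(-.11,.11),.0004,'r10p')
rect(img,T0,CASE[:2],CASE[2],.024,(-.08,.1),(-.11,.11),.0004,'r10s')
X=cloud('wrist',d,T0); Tc=Tcase(); C=(X-Tc[:3,3])@Tc[:3,:3]; g=img.astype(int)
k=(d>0)&(g[...,2]-g[...,0]>25)&(abs(C[...,2]-zb-.016)<.012)&(abs(C[...,0]-w[0][0])<.04)&(abs(C[...,1]-w[0][1])<.07)
Q=C[k]; A=np.c_[Q[:,:2],np.ones(len(Q))]; co=np.linalg.lstsq(A,Q[:,2],rcond=None)[0]; print(len(Q),'tilt',co, cv2.minAreaRect(Q[:,:2].astype(np.float32)),np.median(Q[:,2]))
E
```

```text
[-0.182  0.159 -0.543  0.365  0.156 -0.279] 0.0233307742292132 [-0.55080579  0.1848784  -1.600255  ] 0.024964436258358154
(array([0.0428, 0.0037, 0.0734]), array([-0.   , -0.001, -0.   ]))
12139 tilt [ 0.07985367 -0.0015432   0.08633274] ((0.04319467768073082, 0.003305818885564804), (0.11924818903207779, 0.059395913034677505), 89.40108489990234) 0.08989394362606307
```

View pics/w10.png

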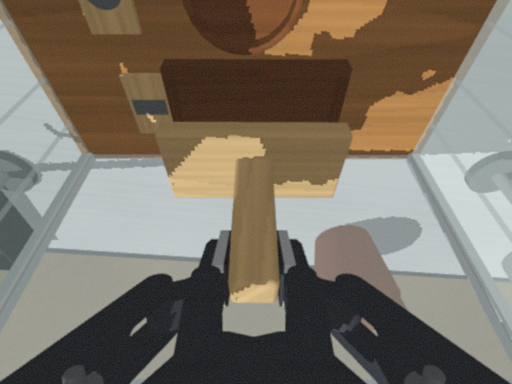

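View pics/r10p.png

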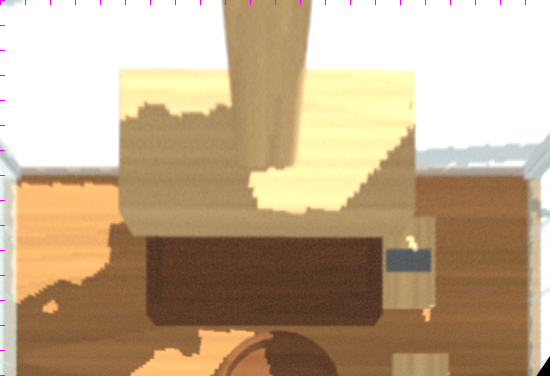

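View pics/r10s.png

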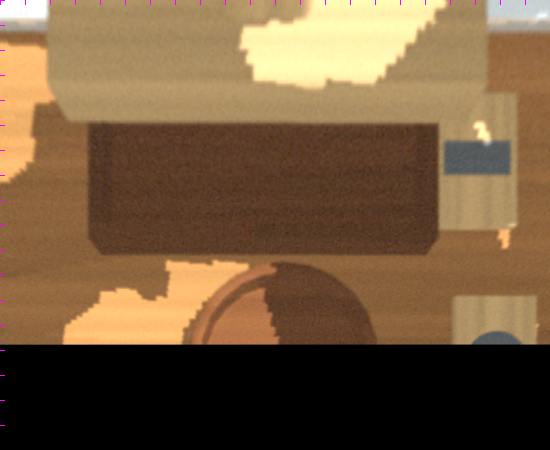

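```bash
cat > tilt.py <<'E'
from rect import *
def tilt(f,T,cen,zb,yaw,lab):
    d=np.load(f'pics/{f}.npy'); img=cv2.imread(f'pics/{f}.png').astype(int)
    L=Ttam(cen[0],cen[1],zb,yaw); X=cloud('wrist',d,T); C=(X-L[:3,3])@L[:3,:3]
    k=(d>0)&(img[...,2]-img[...,0]>25)&(abs(C[...,2]-.016)<.012)&(abs(C[...,0])<.026)&(abs(C[...,1])<.056)
    # exclude handle
    k&=~((abs(C[...,1])<.016)&(C[...,0]>-.014))
    Q=C[k]; A=np.c_[Q[:,:2],np.ones(len(Q))]; co=np.linalg.lstsq(A,Q[:,2],rcond=None)[0]
    r=Q[:,2]-A@co; print(lab,len(Q),co,r.std())
E
python3 - <<'E'
from tilt import *
tilt('w7',np.load('pics/w7T.npy'),TAM[:2],0,TAM[2],'table')
T=np.load('pics/w10T.npy'); M=T@hold(); tilt('w10',T,M[:2,3],M[2,3],CASE[2],'held')
# handle front face direction: points on front face
for f,T,L in(('w7',np.load('pics/w7T.npy'),Ttam(TAM[0],TAM[1],0,TAM[2])),('w10',T,M)):
    d=np.load(f'pics/{f}.npy');X=cloud('wrist',d,T);C=(X-L[:3,3])@L[:3,:3]
    for lo in range(25,80,10):
        k=(d>0)&(abs(C[...,1])<.008)&(C[...,2]>lo/1000)&(C[...,2]<lo/1000+.01)&(abs(C[...,0])<.025)
        print(f,lo,k.sum(),np.median(C[k][:,0]).round(4) if k.sum() else None)
E
```

```text
table 3061 [-0.00015236  0.00011347  0.01655944] 0.0005832195468459978
held 7594 [ 0.00137958 -0.0011343   0.01661279] 0.0004756239046779209
w7 25 101 -0.0111
w7 35 101 -0.0109
w7 45 106 -0.011
w7 55 117 -0.0111
w7 65 123 -0.0111
w7 75 136 -0.0109
w10 25 306 -0.0106
w10 35 334 -0.0106
w10 45 393 -0.0105
w10 55 433 -0.0106
w10 65 506 -0.0106
w10 75 583 -0.0106
```

```bash
python3 - <<'E'
from d import *
T0=pose(); print(where(T0))
for z in (.035,.015,.011): delta(place(.0438,.0047,z),T0)
E
```

```text
(array([0.0434, 0.0035, 0.0744]), array([-0.001, -0.003, -0.   ]))
rv [ 0.    -0.001  0.003] t [0.0344 0.0193 0.0013] ang deg 0.2 dist 0.039
rv [ 0.    -0.001  0.003] t [0.0517 0.0294 0.0013] ang deg 0.2 dist 0.059
rv [ 0.    -0.001  0.003] t [0.0551 0.0314 0.0013] ang deg 0.2 dist 0.063
```

Emit:
step_arm:
  moves:
    - [[0,-0.001,0.003,0.018,0.01,0.001,0],[0,-0.001,0.003,0.0344,0.0193,0.0013,0],[0,-0.001,0.003,0.0344,0.0193,0.0013,0],[0,-0.001,0.003,0.0344,0.0193,0.0013,0],[0,-0.001,0.003,0.039,0.022,0.0013,0],[0,-0.001,0.003,0.044,0.025,0.0013,0],[0,-0.001,0.003,0.048,0.0273,0.0013,0],[0,-0.001,0.003,0.0517,0.0294,0.0013,0],[0,-0.001,0.003,0.0517,0.0294,0.0013,0]]

```text
clock: 22.45
tcp_pos: [0.6489, 0.0088, 0.0907]
orientation: [-0.586, 0.635, -0.311, -0.395]
wrist_force: [-0.5, 0.1, -2.1]
finger_gap: 0.0233
```

```bash
python3 - <<'E'
from tilt import *
s=env.get_state(); print(s['finger_gap'],s['wrist_force'],abs(s['qvel']).max())
T0=pose(); print(where(T0)); save('wrist','w11')
for z in (.011,.009): delta(place(.0438,.0047,z),T0)
M=T0@hold(); tilt('w11',T0,M[:2,3],M[2,3],CASE[2],'held')
E
```

```text
0.023320194194425214 [-0.54871635  0.0584195  -2.08862575] 0.010492048557026934
(array([0.043 , 0.0049, 0.0138]), array([0.   , 0.002, 0.   ]))
rv [-0.     0.    -0.002] t [ 0.0028  0.0008 -0.0002] ang deg 0.1 dist 0.003
rv [-0.     0.    -0.002] t [ 0.0045  0.0018 -0.0002] ang deg 0.1 dist 0.005
held 7593 [-0.00186848 -0.00026466  0.01661001] 0.0004732816467101622
```

View pics/w11.png

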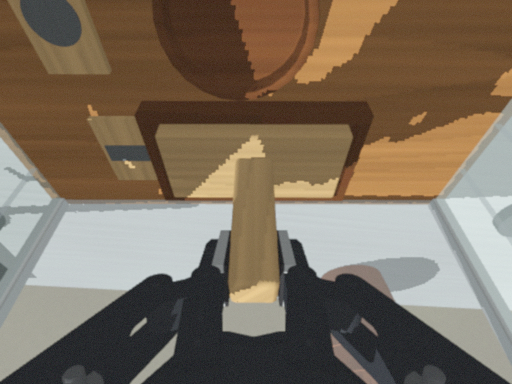

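Emit:
step_arm:
  moves:
    - [[0,0,-0.002,0.001,0.0005,0,0],[0,0,-0.002,0.002,0.001,0,0],[0,0,-0.002,0.0028,0.0012,0,0],[0,0,-0.002,0.0028,0.0012,0,0]]

```text
clock: 22.9
tcp_pos: [0.6502, 0.0088, 0.0889]
orientation: [-0.587, 0.636, -0.31, -0.393]
wrist_force: [-1.6, 0.2, 2.3]
finger_gap: 0.0233
```

```bash
python3 - <<'E'
from tilt import *
s=env.get_state(); print(s['finger_gap'],s['wrist_force'],abs(s['qvel']).max())
T0=pose(); print(where(T0))
E
```

```text
0.02326556203790442 [-1.56809386  0.17043497  2.29135014] 0.0021205385003698735
(array([0.0445, 0.0047, 0.012 ]), array([ 0.   , -0.002,  0.   ]))
```

Emit:
step_arm:
  moves:
    - [[0,0,0,0,0,0,0.31],[0,0,0,0,0,0,0.35],[0,0,0,0,0,0,0.45],[0,0,0,0,0,0,0.6],[0,0,0,0,0,0,0.6],[0,0,0,-0.02,0,0,0.6],[0,0,0,-0.05,0,0,0.6],[0,0,0,-0.08,0,0,0.6],[0,0,0,-0.08,0,0,0.6]]

```text
clock: 23.8
tcp_pos: [0.6114, 0.003, 0.1621]
orientation: [-0.588, 0.637, -0.309, -0.391]
wrist_force: [1.6, 0.3, 0.6]
finger_gap: 0.0508
```

```bash
python3 - <<'E'
from tilt import *
s=env.get_state(); print(s['finger_gap'],s['wrist_force'],abs(s['qvel']).max())
T0=pose(); save('wrist','w12')
M=Tcase()@[.0438,.0046,0,1]
tilt('w12',T0,M[:2],.012,CASE[2],'placed')
img=cv2.imread('pics/w12.png')
rect(img,T0,CASE[:2],CASE[2],.026,(-.02,.1),(-.09,.09),.0003,'r12')
E
```

```text
0.050791507424088105 [1.57096826 0.27071295 0.62516983] 0.06482744511969789
placed 4115 [8.81345539e-04 7.28725557e-05 1.65530967e-02] 0.000613536397859773
```

View pics/r12.png

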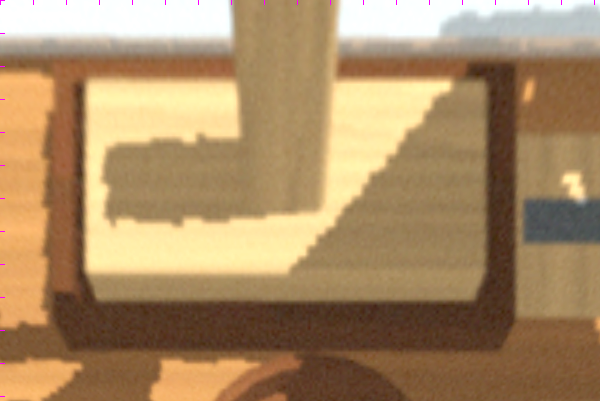

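View pics/w12.png

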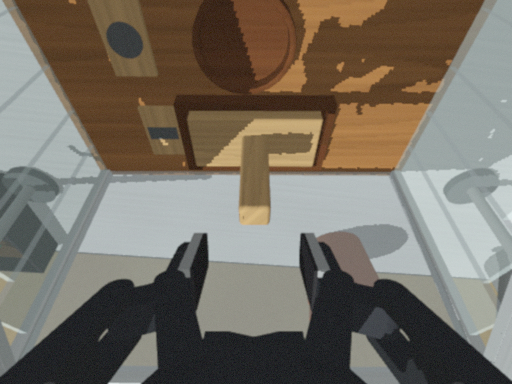

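Emit:
step_arm:
  moves:
    - [[0,0,0,-0.04,0,0,0.6],[0,0,0,-0.08,0,0,0.6],[0,0,0,-0.12,0.01,0,0.6],[0,0,0,-0.15,0.02,0,0.6],[0,0,0,-0.15,0.02,0,0.6],[0,0,0,-0.15,0.02,0,0.6]]

```text
clock: 24.45
tcp_pos: [0.5192, -0.0096, 0.2794]
orientation: [-0.588, 0.637, -0.309, -0.391]
wrist_force: [0.3, 0.8, 0.3]
finger_gap: 0.0512
```

```bash
python3 - <<'E'
from tilt import *
T0=pose(); save('wrist','w13'); save('side','s13'); save('top','t13')
s=env.get_state(); print(s['wrist_force'],abs(s['qvel']).max(),s['clock'])
M=Tcase()@[.0438,.0046,0,1]
tilt('w13',T0,M[:2],.012,CASE[2],'placed')
X=cloud('side',np.load('pics/s13.npy')); h=(X-Rf[:3,3])@Rf[:3,:3]
for sd in (1,-1):
    k=(h[...,2]>.03)&(h[...,2]<.15)&(abs(h[...,1]-sd*.18)<.035)&(abs(h[...,0])<.11)
    l=cv2.fitLine(h[k][:,1:].astype(np.float32),cv2.DIST_HUBER,0,.01,.01).ravel(); print('leaf',sd,k.sum(),np.degrees(np.arctan2(l[1],l[0])))
cv2.imwrite('pics/x13.png',np.hstack([cv2.imread('pics/s13.png')[60:330,100:400],cv2.imread('pics/t13.png')[60:330,80:400]]))
E
```

```text
[0.11209092 0.0246256  0.04573085] 0.00686095866087256 24.6
placed 1674 [-0.00163304 -0.00032877  0.01644909] 0.0006692078157404304
leaf 1 2193 87.70905
leaf -1 1454 89.09776
```

View pics/x13.png

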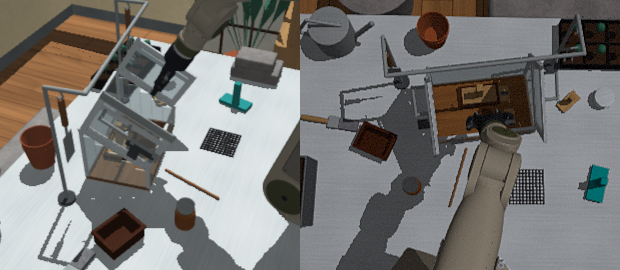

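Both leaves stand at about 88°, the tamper sits flat in the oblong recess, and the bystanders are where they were, so I'm handing in.

```bash
python3 -c "
from h import *
print(env.hand_in())"
```

```text
the job is handed in; nothing more can be done
None
```

The tamper is back in its own stall with both leaves open, and I handed the job in at about 24.6 s of the 72 s; no verdict is reported.

**What I did:**
- I drew the bolt about 27 mm, swung the left leaf open, and then the right.
- The wooden tamper on the right of the case was the larger of the two wooden ones. I gripped it with the tool tilted 30° and lowered it into the far stall, whose label shows the oblong mark. I let go only once it touched the recess floor.

**Last checks:**
- **Leaves:** the side camera's depth puts the left at about 88° and the right at about 89°. An earlier top-view fit gave about 80° for the right leaf, with the arm partly in view. Either is above the 1.2 rad (69°) needed.
- **Tamper:** it is flat to within 0.002 rad. It is centred to about 1 mm along y and roughly 2 mm towards the back along x. The x figure is less certain, because the plate hides the gap behind it.
- **Arm and other things:** the arm is clear, nearly still, and reads no contact force. Judged by eye in the pictures, the bystanders look unmoved.

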